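# Load, cover and seal two incubation pots

## Robot

A 6-joint arm with a two-finger parallel gripper is mounted at the origin on the work surface. World frame = base frame: x ahead of the robot, y to its left, z up, the work surface at z = 0. Lengths are in m, angles in rad, forces in N, time in s.
With the tool pointing down it reaches from about 0.425 to 1.125 m from the base axis. Payload 14.9 kg.
Tool frame: the origin (TCP) lies midway between the tips of the shut fingers; the grasp point (between the pads) lies 19 mm behind it; z points along the fingers, y is the line along which they close (so a half turn about z gives the same grasp; the last joint's range is limited). The gripper opens to 91 mm and grips with 3 to 60 N. Pads are 32 mm wide; open, the fingers measure 118 mm over their backs; the gripper's body (76 mm by 178 mm) begins 60 mm behind the grasp point.
Start: joints at [1.298, 0.379, 1.734, -0, 1.028, -0.033], TCP at [0.166, 0.68, 0.214] pointing down, gripper open.
Joint ranges: [-2.77, 2.77], [-0.74, 2.19], [0, 2.66], [-1.06, 4.2], [0.31, 2.87], [-3.08, 3.08]. Speed limits (rad/s): [1.89, 1.89, 2.39, 3.14, 3.14, 3.14].

## Interface

Orientations are given as a 3x3 rotation matrix whose columns are the frame's x, y, z axes.
In Python, from station import ctrl gives the robot as it stands. The module is installed in compiled form; this text tells all that it offers.
- The arm moves only by the tool arm_command, never from a script. Its argument "plan" is a list of rows, each a list of 3 entries, a list of its own where there are three numbers: the turn, a rotation vector about the tool's x, y, z scaled (see below), then the shift along the tool's x, y, z scaled (see below), then the finger opening in mm, from 0 to 91.2. A call has 1 to 5 rows; each row shifts and turns the commanded pose from where the row before left it, along the tool's axes as they then stand; what a row does not reach is not made up. The controller multiplies each number of a shift by 0.025 m and each number of a turn by 0.12 rad. A row lasts 1/12 s, in which the tool goes at most 41.7 mm and 7.16 degrees, less where a joint would pass 70% of its speed; a pose out of reach is approached as far as the arm can. A call with a number of a shift or a turn outside -1 to 1 is refused whole. A call with a gripper value outside its range is refused whole. The fingers move at their own pace and stop on an object; the grip force is fixed at half the most. Time passes only in rows, so rows that do not move let the fingers close. It gives the time, the measured TCP pose, the force, the opening and the grip force at its end, in the units of the state.
- ctrl.state(): the state, without advancing time (a new reading comes with each control period).
- ctrl.capture(name): name is "side" or "top"; returns the picture (384x512x3 uint8, blue, green, red); there is no depth.
- ctrl.calibration(name): a dict with "fx", "fy", "cx", "cy" (pixels), "rvec" (rotation vector, rad) and "tvec" (3), from world to camera coordinates, as OpenCV has them. Camera axes: x right, y down, z forward; pixel columns grow to the right and rows downward; lengths in m; the calibration is good to about 2 mm. A picture is of the moment at which its call begins. calibration takes no time and is no camera call.
- ctrl.hand_in(): hands the job in; it is judged then, once.
The state is a dict: "t": time; "joint_pos": joint angles; "qd": joint speeds; "joint_efforts": joint torques, N m; "position": TCP position; "orientation": TCP orientation; "force": force on the tool from outside, world axes, zero at the start; "moment": the same for the moment, N m; "opening": finger opening in m; "gripper_force": force on a finger pad.
Only numpy, scipy, OpenCV 4.12 (cv2) and the standard library are available. Lean on these libraries where they do the work, as an engineer would, in place of code of your own. Each camera call takes 0.05 s, during which the arm holds its last target. There are 200 camera calls.

## Task

Put every loose cork-stoppered vial that stands on the open bench into the large white pot, then set the large cover on the large pot and the small cover on the small pot so that each sits level, and press each cover down until its black seal ring is fully home. Only when both pots are sealed, swing the lever on the white timer box all the way over, away from the robot's side, to start the incubation. Leave the other things on the bench where they are, including the tray of stock vials and what is in the small pot.

Things in the scene. Friction and masses are not known exactly. Their poses are not given: they have to be found in the camera images.
- vial0: Specimen vial, 34 mm in diameter: clear glass body 52 mm high with a brown filling, and a cork stopper 28 mm in diameter above it, 64 mm high in all, 50 g. Starts upright on the bench between the robot and the pots. Origin: centre of its underside; z along its axis towards the cork. Two to four of the four vials are present.
- vial1: Specimen vial, 34 mm in diameter: clear glass body 52 mm high with a brown filling, and a cork stopper 28 mm in diameter above it, 64 mm high in all, 50 g. Starts upright on the bench between the robot and the pots. Origin: centre of its underside; z along its axis towards the cork. Two to four of the four vials are present.
- vial2: Specimen vial, 34 mm in diameter: clear glass body 52 mm high with a brown filling, and a cork stopper 28 mm in diameter above it, 64 mm high in all, 50 g. Starts upright on the bench between the robot and the pots. Origin: centre of its underside; z along its axis towards the cork. Two to four of the four vials are present.
- vial3: Specimen vial, 34 mm in diameter: clear glass body 52 mm high with a brown filling, and a cork stopper 28 mm in diameter above it, 64 mm high in all, 50 g. Starts upright on the bench between the robot and the pots. Origin: centre of its underside; z along its axis towards the cork. Two to four of the four vials are present.
- pot_large: Fixed white large pot, open on top, 156 mm inner, 168 mm outer diameter, rim 84 mm and inner floor 6 mm above the bench. A black seal ring stands 7 mm proud of the rim (top at 91 mm) and pushes down 6 mm; the cover's disc rests on it, its step inside with 4 mm play all round. Wide enough for all vials, standing or lying. Origin: centre of the underside; z up.
- pot_small: Fixed white small pot, open on top, 104 mm inner, 116 mm outer diameter, rim 84 mm and inner floor 6 mm above the bench. A black seal ring stands 7 mm proud of the rim (top at 91 mm) and pushes down 6 mm; the cover's disc rests on it, its step inside with 4 mm play all round. Holds a fixed yellow puck that stays there. Origin: centre of the underside; z up.
- cover_large: Loose large cover, for the large pot: aluminium disc 172 mm across, 6 mm thick; under it a locating step 148 mm across, 8 mm high; on top a black round knob, 26 mm across, 28 mm high; 160 g. Starts on the bench, knob up. Origin: centre of the step's underside; z up along the knob. Disc underside 8, disc top 14, knob top 42 mm above the origin.
- cover_small: Loose small cover, for the small pot: aluminium disc 120 mm across, 6 mm thick; under it a locating step 96 mm across, 8 mm high; on top a black round knob, 26 mm across, 28 mm high; 90 g. Starts on the bench, knob up. Origin: centre of the step's underside; z up along the knob. Disc underside 8, disc top 14, knob top 42 mm above the origin.
- seal_large (a joint): How far the large pot's seal ring has been pushed down: 0 (up) to 0.006 m (fully home). It takes about 12 to 16 N, pushed through the cover, and stays where it is left.
- seal_small (a joint): The same for the small pot's seal ring.
- timer: Fixed white timer box 75 x 90 mm and 45 mm high, left or right of the pots. Origin: centre of its underside; its -x side is the one nearest the robot. The black toggle lever stands on top and swings about the box's y axis, in the box's x-z plane, through the middle of the box.
- lever_tip (a point): The tip of the timer's black toggle lever.
- lever (a joint): Timer lever: 0 = off, leaning to the box's -x side; 1.0 rad = fully over to the +x side. It stays where it is left.
- dish: Bystander: small open glass dish, 60 mm across and 14 mm high, on the bench between vials and pots. Origin: centre of its underside.
- petri: Bystander: stack of three culture dishes, 90 mm across and 41 mm high. Origin: centre of its underside.
There are look-alikes about, which are no part of the job. What is shaped like the vial2 but yellow is not meant.

How it is judged:
On the way, in this order (a step that is already met when the one before it is completed fails the run):
1. every vial present lies or stands in the large pot (horizontal distance between each of vial0, vial1, vial2, vial3 and pot_large below 0.078 m and z of each of vial0, vial1, vial2, vial3 in the frame of pot_large below 0.065 m), for 0.2 s.
2. both covers sit level on their pots with the seal rings pressed home, the timer lever still off (horizontal distance between cover_large and pot_large below 0.006 m and angle between each of cover_large, cover_small's own z axis and vertical below 0.035 rad and z of cover_large in the frame of pot_large between 0.073 and 0.0795 m and value of joint each of seal_large, seal_small above 0.005 m and horizontal distance between cover_small and pot_small below 0.006 m and z of cover_small in the frame of pot_small between 0.073 and 0.0795 m and value of joint lever below 0.4 rad), for 0.2 s.
At the end, for the whole second after the job is handed in: every vial present is inside the large pot, below its rim; each cover is centred on its own pot within 6 mm, tilted less than 0.035 rad (2 degrees), at rest, with its seal ring pushed down more than 5 mm of 6 and the disc down on it; the timer lever stands above 0.85 rad (all of step 1 and horizontal distance between cover_large and pot_large below 0.006 m and angle between each of cover_large, cover_small's own z axis and vertical below 0.035 rad and z of cover_large in the frame of pot_large between 0.073 and 0.0795 m and value of joint each of seal_large, seal_small above 0.005 m and horizontal distance between cover_small and pot_small below 0.006 m and z of cover_small in the frame of pot_small between 0.073 and 0.0795 m and linear speed of each of cover_large, cover_small below 0.02 m/s and value of joint lever above 0.85 rad); the robot touches nothing.
It fails at once if the small glass dish or the stack of culture dishes is pushed more than 60 mm from its place (distance of any of petri, dish from where it was at the start of the episode above 0.06 m).
Of vial0, vial1, vial2, vial3 only 2 to 4 are there at a start; the rules pass over those that are not, and their reading is None.
At some moment in a run one of vial0, vial1, vial2, vial3, cover_large, cover_small may be knocked a few centimetres aside while the robot is not near it.
Once in a run the grip may slacken for a moment while it holds something.
It also fails if it takes over 210 s, if anything falls off the work surface, if the arm or the gripper's body presses on something with over 40 N, if the wrist force passes 120 N, or if a joint passes its speed limit or range.

## Working session

There is one attempt and no reset: what is moved stays moved. The work goes in short steps, Python scripts to look and compute and a tool call to move; the robot and the scene stay as the last step left them, time stands still between calls to the robot, and variables do not carry over. Pictures are saved under pics/ and viewed, at most 14 in all, crops included, and the job is handed in when it is done.

Besides the shell and the picture viewer there is one more tool, called after "Call:" as name([rows], argument=value, ...), one row to a line, values as JSON. arm_command: Moves the arm, as the interface text tells. Shifts and turns lie within -1 to 1; 1 stands for 0.025 m of shift or 0.12 rad of turn. Its arguments: {"type":"object","properties":{"plan":{"type":"array"}},"required":["plan"]}

```bash
mkdir -p pics; cat > h.py <<'E'
import numpy as np, cv2
from station import ctrl
def cam(n):
    c=ctrl.calibration(n); R=cv2.Rodrigues(np.array(c["rvec"],float))[0]; t=np.array(c["tvec"],float).ravel()
    K=np.array([[c["fx"],0,c["cx"]],[0,c["fy"],c["cy"]],[0,0,1.]]); return K,R,t
def ray(n,u,v,z):
    K,R,t=cam(n); d=R.T@np.linalg.solve(K,[u,v,1.]); o=-R.T@t; return o+d*(z-o[2])/d[2]
def proj(n,p):
    K,R,t=cam(n); q=K@(R@np.array(p,float)+t); return q[:2]/q[2]
def st():
    s=ctrl.state(); np.set_printoptions(precision=4,suppress=True)
    print("t",s["t"],"p",np.array(s["position"]),"F",np.array(s["force"]),"op",s["opening"],"g",s["gripper_force"]); return s
E
python3 - <<'E'
from h import *
s=st(); print(np.array(s["orientation"]))
for n in("top","side"):
    im=ctrl.capture(n); cv2.imwrite(f"pics/{n}0.png",im); K,R,t=cam(n); print(n,K.tolist(),-R.T@t,R)
    cv2.imwrite(f"pics/{n}0b.png",cv2.resize(im,(800,600),interpolation=cv2.INTER_CUBIC))
E
```

```text
t 0.0 p [0.1661 0.6796 0.2133] F [-0.2393 -0.0198  0.2666] op 0.09125861080533583 g 0.0
[[-0.9714  0.2375 -0.0003]
 [ 0.2375  0.9714 -0.0011]
 [ 0.0001 -0.0011 -1.    ]]
top [[392.25511301572715, 0.0, 255.329133049597], [0.0, 392.25511301572715, 192.8033471989017], [0.0, 0.0, 1.0]] [0.3329 0.0012 1.1295] [[ 0.013  -0.9999 -0.0033]
 [-0.9877 -0.0123 -0.156 ]
 [ 0.156   0.0052 -0.9877]]
side [[395.75932409979623, 0.0, 255.5408476146945], [0.0, 395.75932409979623, 187.49879465024944], [0.0, 0.0, 1.0]] [0.3011 0.5717 0.8169] [[-0.931  -0.3649  0.0048]
 [-0.281   0.7084 -0.6475]
 [ 0.2328 -0.6042 -0.7621]]
```

View pics/top0b.png

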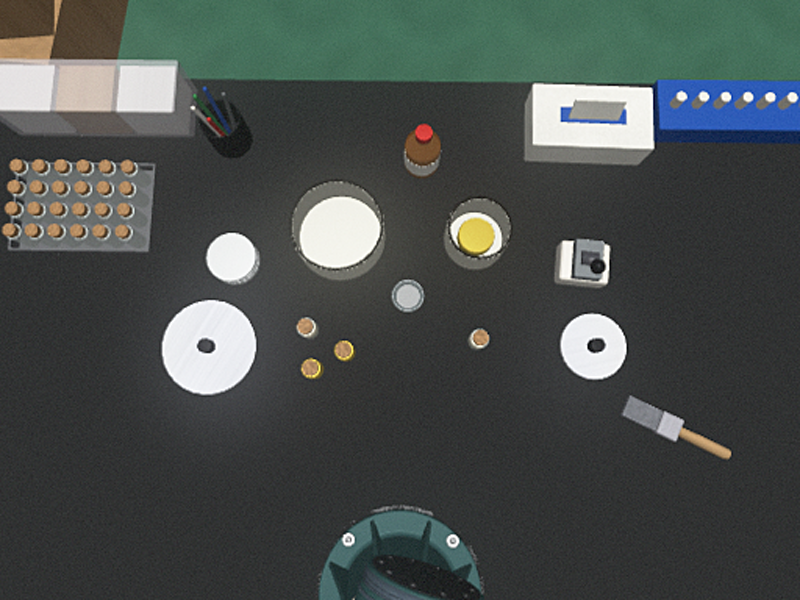

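View pics/side0b.png

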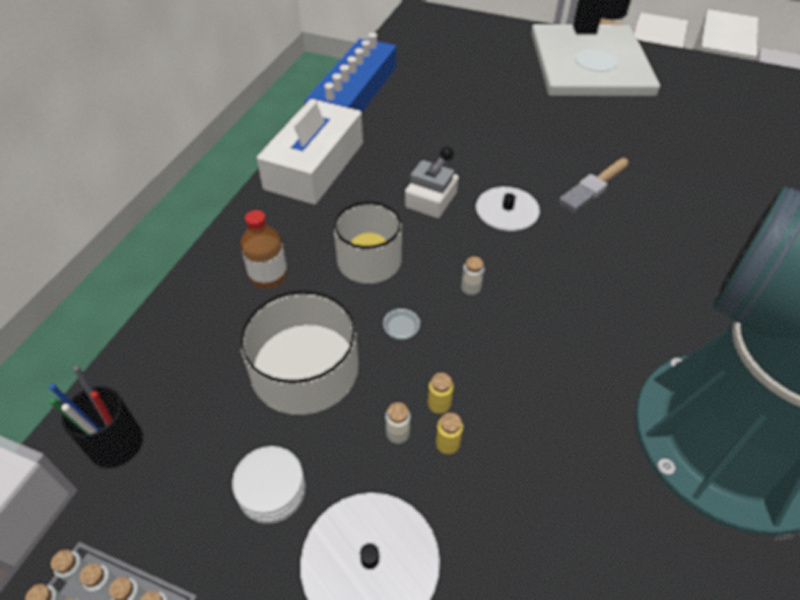

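Top view (800 px): the corked vials are at (306,327), (479,339), (344,350) and (311,368). The last two have yellow bodies, so they are look-alikes. The first two, with a whitish glass body, fit the description. I'll confirm that in one enlarged crop. The pots are at (338,230) and (477,233), the covers' knobs at (206,346) and (596,346), and the lever knob at (598,266).

```bash
python3 - <<'E'
from h import *
a=cv2.imread("pics/side0.png"); 
c1=cv2.resize(a[230:300,235:315],(400,350),interpolation=cv2.INTER_CUBIC); c2=cv2.resize(a[155:225,265:345],(400,350),interpolation=cv2.INTER_CUBIC)
b=cv2.imread("pics/top0.png")
cork=cv2.inRange(b,(40,80,130),(120,160,220))
n,l,s,c=cv2.connectedComponentsWithStats(cork)
for i in range(1,n):
    if s[i,4]>25 and 170<c[i,0]<330 and 180<c[i,1]<260: print("cork top",c[i]/.64,s[i,4],ray("top",*c[i],.064))
cs=cv2.inRange(a,(40,80,130),(120,160,220)); n,l,s,c=cv2.connectedComponentsWithStats(cs)
for i in range(1,n):
    if s[i,4]>25 and 235<c[i,0]<320 and 150<c[i,1]<300: print("cork side",c[i]/.64,s[i,4],ray("side",*c[i],.064))
br=cv2.inRange(b,(150,150,150),(255,255,255)); n,l,s,c=cv2.connectedComponentsWithStats(br)
for i in range(1,n):
    if s[i,4]>300: print("white",c[i]/.64,s[i].tolist(),ray("top",*c[i],.014))
for nm,p,z in(("knobL",(206,346),.042),("knobS",(597,345.5),.042),("potL",(338,230),.088),("potS",(477.5,233),.088),("lev",(598,266),.09),("dish",(408,296),.014)):
    print(nm,ray("top",p[0]*.64,p[1]*.64,z))
for nm,p,z in(("knobL",(369,550),.042),("knobS",(509,198),.042),("lev",(447,153),.09),("potL",(300,338),.088),("potS",(369,231),.088)): print("side",nm,ray("side",p[0]*.64,p[1]*.64,z))
t=cv2.resize(b[140:200,345:405],(400,350),interpolation=cv2.INTER_CUBIC); u=cv2.resize(b[115:185,180:335],(400,350))
cv2.imwrite("pics/crop.png",np.hstack([c1,c2]))
E
```

```text
cork top [304.37973485 326.06534091] 66 [0.45517552 0.17179195 0.064     ]
cork top [480.15625    336.65178571] 70 [ 0.44048083 -0.13546159  0.064     ]
cork top [342.51143293 349.12347561] 82 [0.41568874 0.10395498 0.064     ]
cork top [309.6875     366.96691176] 85 [0.38407599 0.15995668 0.064     ]
cork side [473.77996575 262.69263699] 73 [ 0.43980587 -0.13262971  0.064     ]
cork side [439.80876866 390.87569963] 268 [0.41205021 0.12234374 0.064     ]
cork side [397.52706693 411.94635827] 127 [0.45517365 0.17537093 0.064     ]
cork side [448.65282686 430.8635159 ] 283 [0.38077271 0.17680365 0.064     ]
white [87.24293814 84.69789989] [0, 38, 114, 34, 3726] [0.9300582  0.62207205 0.014     ]
white [591.85858487 116.40655625] [341, 53, 78, 43, 2551] [ 0.87537118 -0.36092632  0.014     ]
white [338.52189534 231.78721529] [192, 126, 52, 46, 1844] [0.63964656 0.12228867 0.014     ]
white [231.371678   257.17127627] [132, 149, 34, 32, 809] [0.58843019 0.32083988 0.014     ]
white [579.79593849 262.45070978] [358, 154, 32, 28, 317] [ 0.58631066 -0.32811071  0.014     ]
white [208.41611604 346.60515478] [104, 192, 60, 61, 2762] [0.42105069 0.35342902 0.014     ]
white [592.72584034 345.94155844] [359, 201, 42, 42, 1309] [ 0.43115738 -0.34648614  0.014     ]
knobL [0.41985982 0.34895389 0.042     ]
knobS [ 0.4295725  -0.34536088  0.042     ]
potL [0.62251695 0.11526522 0.088     ]
potS [ 0.62005127 -0.1291331   0.088     ]
lev [ 0.56314736 -0.33693989  0.09      ]
dish [ 0.51910193 -0.00939568  0.014     ]
side knobL [0.42256695 0.35250483 0.042     ]
side knobS [ 0.43085324 -0.33882027  0.042     ]
side lev [ 0.56650053 -0.36485557  0.09      ]
side potL [0.62674038 0.12723927 0.088     ]
side potS [ 0.62153318 -0.1151577   0.088     ]
```

View pics/crop.png

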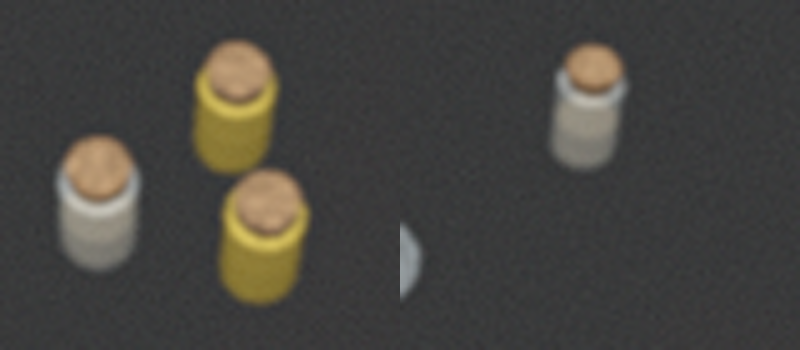

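The crop confirms it: the vials at side (398,422) and (473,275) have clear glass bodies and are the ones meant. The vials at (440,392) and (449,433) are yellow, so they stay. Two vials are present. I'll straighten the yaw first.

Call:
arm_command([
  [[0, 0, -1], [0, 0, 0], 60],
  [[0, 0, -1], [0, 0, 0], 60],
  [[0, 0, 0], [-0.58, -1, 0], 60],
  [[0, 0, 0], [-0.58, -1, 0], 60],
  [[0, 0, 0], [-0.58, -1, 0], 60],
])

```text
t: 0.52
position: [0.2099, 0.6039, 0.2134]
orientation: [[-1.0, -0.001, -0.0], [-0.001, 1.0, -0.001], [0.0, -0.001, -1.0]]
force: [0.6, 0.2, 0.5]
opening: 0.0613
gripper_force: 0.0
```

```bash
cat >> h.py <<'E'
from scipy.optimize import least_squares
def rimfit(n,img,x0,r,z,band=6):
    # dark ring edge: fit circle centre (x,y) by maximising darkness along projected circle, sub-pixel
    g=cv2.GaussianBlur(cv2.cvtColor(img,cv2.COLOR_BGR2GRAY),(3,3),0).astype(np.float32)
    th=np.linspace(0,2*np.pi,240,endpoint=False); best=None
    for dx in np.arange(-.02,.0201,.001):
        for dy in np.arange(-.02,.0201,.001):
            c=np.array([x0[0]+dx,x0[1]+dy])
            def samp(rr):
                P=np.c_[c[0]+rr*np.cos(th),c[1]+rr*np.sin(th),np.full(240,z)]
                K,R,t=cam_cache[n]; q=(R@P.T+t[:,None]); q=K@q; uv=(q[:2]/q[2]).astype(np.float32)
                return cv2.remap(g,uv[0][None],uv[1][None],cv2.INTER_LINEAR)[0]
            s=np.minimum(samp(r-.006),90).mean()-np.minimum(samp(r),90).mean()
            if best is None or s>best[0]: best=(s,c)
    return best
cam_cache={n:cam(n) for n in("top","side")}
E
python3 - <<'E'
from h import *
s=st(); print(np.array(s["orientation"])[:,:2])
for n in("top","side"):
    im=cv2.imread(f"pics/{n}0.png")
    for r in(.078,.080,.082): print(n,"L",r,rimfit(n,im,(.625,.12),r,.091))
    for r in(.052,.054,.056): print(n,"S",r,rimfit(n,im,(.62,-.122),r,.091))
E
```

```text
t 0.5167 p [0.2099 0.6039 0.2134] F [0.6043 0.2231 0.5352] op 0.06132917241287953 g 0.0
[[-1.     -0.0011]
 [-0.0011  1.    ]
 [ 0.0002 -0.0007]]
top L 0.078 (np.float32(11.182159), array([0.639, 0.121]))
top L 0.08 (np.float32(12.815834), array([0.637, 0.12 ]))
top L 0.082 (np.float32(14.491959), array([0.634, 0.12 ]))
top S 0.052 (np.float32(15.337822), array([ 0.636, -0.134]))
top S 0.054 (np.float32(19.887756), array([ 0.633, -0.133]))
top S 0.056 (np.float32(23.646835), array([ 0.632, -0.132]))
side L 0.078 (np.float32(16.239334), array([0.636, 0.119]))
side L 0.08 (np.float32(18.856094), array([0.634, 0.12 ]))
side L 0.082 (np.float32(21.618172), array([0.633, 0.123]))
side S 0.052 (np.float32(14.635933), array([ 0.635, -0.13 ]))
side S 0.054 (np.float32(18.688293), array([ 0.631, -0.13 ]))
side S 0.056 (np.float32(21.818695), array([ 0.631, -0.128]))
```

Call:
arm_command([
  [[0, 0, 0], [-0.6, -1, 0], 60],
  [[0, 0, 0], [-0.6, -1, 0], 60],
  [[0, 0, 0], [-0.6, -1, 0], 60],
  [[0, 0, 0], [-0.6, -1, 0], 60],
  [[0, 0, 0], [-0.6, -1, 0], 60],
])

```text
t: 0.93
position: [0.2852, 0.4786, 0.2137]
orientation: [[-1.0, -0.0, -0.0], [-0.0, 1.0, -0.0], [0.0, -0.0, -1.0]]
force: [-0.2, 0.4, -0.1]
opening: 0.0602
gripper_force: 0.0
```

Call:
arm_command([
  [[0, 0, 0], [-0.6, -1, 0], 60],
  [[0, 0, 0], [-0.6, -1, 0], 60],
  [[0, 0, 0], [-0.6, -1, 0], 60],
  [[0, 0, 0], [-0.6, -1, 0], 60],
  [[0, 0, 0], [-0.6, -1, 0], 60],
])

```text
t: 1.35
position: [0.3602, 0.3536, 0.2138]
orientation: [[-1.0, -0.0, -0.0], [-0.0, 1.0, -0.0], [0.0, -0.0, -1.0]]
force: [-0.0, 0.3, 0.1]
opening: 0.0599
gripper_force: 0.0
```

Call:
arm_command([
  [[0, 0, 0], [-0.5, -1, 0], 60],
  [[0, 0, 0], [-0.5, -1, 0], 60],
  [[0, 0, 0], [-0.5, -1, 0], 60],
  [[0, 0, 0], [-0.5, -1, 0], 60],
  [[0, 0, 0], [-0.5, -1, 0], 60],
])

```text
t: 1.77
position: [0.4226, 0.2287, 0.2139]
orientation: [[-1.0, -0.0, -0.0], [-0.0, 1.0, -0.0], [0.0, -0.0, -1.0]]
force: [0.7, 0.2, -0.8]
opening: 0.0605
gripper_force: 0.0
```

Call:
arm_command([
  [[0, 0, 0], [-0.45, -0.73, 0], 60],
  [[0, 0, 0], [-0.45, -0.73, 0], 60],
  [[0, 0, 0], [-0.45, -0.73, 0], 60],
  [[0, 0, 0], [0, 0, 1], 60],
  [[0, 0, 0], [0, 0, 1], 60],
])

```text
t: 2.18
position: [0.4575, 0.1746, 0.1643]
orientation: [[-1.0, 0.002, 0.003], [0.002, 1.0, 0.001], [-0.003, 0.001, -1.0]]
force: [0.6, 0.1, 0.0]
opening: 0.0599
gripper_force: 0.0
```

```bash
python3 - <<'E'
from h import *
st(); im=ctrl.capture("side"); cv2.imwrite("pics/s1.png",cv2.resize(im[130:320,180:430],(800,600)))
E
```

```text
t 2.1833 p [0.4575 0.1746 0.1643] F [0.594  0.1302 0.0109] op 0.05985111085810147 g 0.0
```

View pics/s1.png

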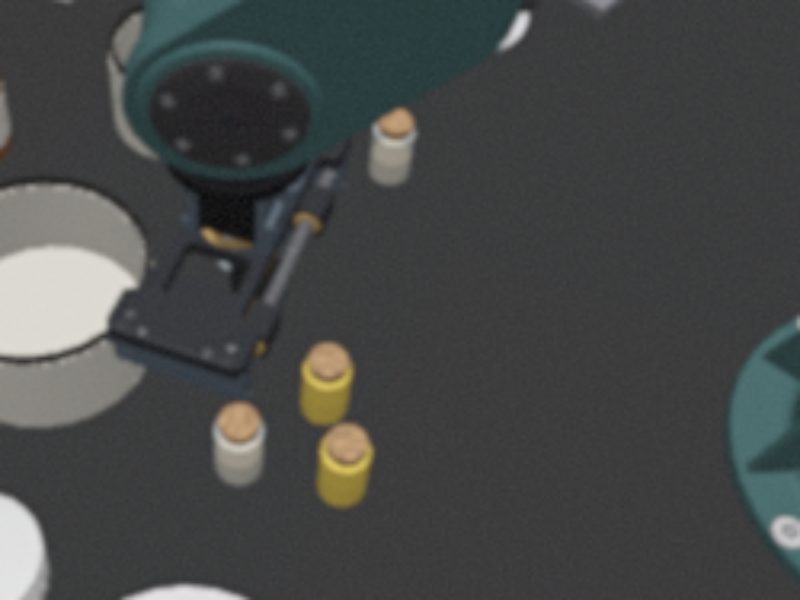

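The vial still stands at crop (240,445), with the fingers above it. I'll descend and grip.

Call:
arm_command([
  [[0, 0, 0], [0, 0, 1], 60],
  [[0, 0, 0], [0, 0, 1], 60],
  [[0, 0, 0], [0, 0, 1], 60],
  [[0, 0, 0], [0, 0, 1], 60],
  [[0, 0, 0], [0, 0, 1], 60],
])

```text
t: 2.65
position: [0.4561, 0.1754, 0.0383]
orientation: [[-1.0, -0.0, -0.0], [-0.0, 1.0, -0.0], [0.0, -0.0, -1.0]]
force: [0.5, 0.1, 1.1]
opening: 0.0598
gripper_force: 0.0
```

Call:
arm_command([
  [[0, 0, 0], [0, 0, 0.7], 60],
  [[0, 0, 0], [0, 0, 0], 20],
  [[0, 0, 0], [0, 0, 0], 20],
  [[0, 0, 0], [0, 0, 0], 20],
  [[0, 0, 0], [0, 0, 0], 20],
])

```text
t: 3.07
position: [0.457, 0.1756, 0.0228]
orientation: [[-1.0, -0.0, 0.002], [-0.0, 1.0, 0.001], [-0.002, 0.001, -1.0]]
force: [0.1, -0.2, 0.9]
opening: 0.0364
gripper_force: 0.1
```

Call:
arm_command([
  [[0, 0, 0], [0, 0, 0], 20],
  [[0, 0, 0], [0, 0, 0], 20],
  [[0, 0, 0], [0, 0, -0.4], 20],
  [[0, 0, 0], [0, 0, -1], 20],
  [[0, 0, 0], [0, 0, -1], 20],
])

```text
t: 3.48
position: [0.4555, 0.1751, 0.0825]
orientation: [[-1.0, -0.0, -0.001], [-0.0, 1.0, -0.0], [0.001, -0.0, -1.0]]
force: [-0.6, -0.2, -0.7]
opening: 0.0336
gripper_force: 30.0
```

Call:
arm_command([
  [[0, 0, 0], [0, 0, -1], 20],
  [[0, 0, 0], [0, 0, -1], 20],
  [[0, 0, 0], [0, 0, -0.6], 20],
  [[0, 0, 0], [-0.93, -0.24, 0], 20],
  [[0, 0, 0], [-0.93, -0.24, 0], 20],
])

```text
t: 3.9
position: [0.5034, 0.1635, 0.149]
orientation: [[-1.0, -0.001, 0.003], [-0.001, 1.0, 0.001], [-0.003, 0.001, -1.0]]
force: [0.4, 0.8, 0.1]
opening: 0.0333
gripper_force: 30.0
```

Call:
arm_command([
  [[0, 0, 0], [-0.93, -0.24, 0], 20],
  [[0, 0, 0], [-0.93, -0.24, 0], 20],
  [[0, 0, 0], [-0.93, -0.24, 0], 20],
  [[0, 0, 0], [-0.93, -0.24, 0], 20],
  [[0, 0, 0], [-0.93, -0.24, 0], 20],
])

```text
t: 4.32
position: [0.6199, 0.1329, 0.1477]
orientation: [[-1.0, -0.0, 0.001], [-0.0, 1.0, 0.0], [-0.001, 0.0, -1.0]]
force: [0.3, 0.6, -0.2]
opening: 0.0334
gripper_force: 30.0
```

Call:
arm_command([
  [[0, 0, 0], [-0.93, -0.24, 0], 20],
  [[0, 0, 0], [-0.93, -0.24, 0], 20],
  [[0, 0, 0], [0, 0, 0], 20],
  [[0, 0, 0], [0, 0, 0.6], 20],
  [[0, 0, 0], [0, 0, 0.6], 20],
])

```text
t: 4.73
position: [0.6652, 0.1214, 0.1165]
orientation: [[-1.0, -0.0, 0.001], [-0.0, 1.0, 0.0], [-0.001, 0.0, -1.0]]
force: [-0.2, -0.6, 0.3]
opening: 0.0333
gripper_force: 30.0
```

Call:
arm_command([
  [[0, 0, 0], [0, 0, 0.8], 20],
  [[0, 0, 0], [0, 0, 0.8], 20],
  [[0, 0, 0], [0, 0, 0.8], 20],
  [[0, 0, 0], [0, 0, 0.7], 20],
  [[0, 0, 0], [0, 0, 0.1], 20],
])

```text
t: 5.15
position: [0.6618, 0.1213, 0.0323]
orientation: [[-1.0, -0.001, -0.006], [-0.001, 1.0, -0.001], [0.006, -0.001, -1.0]]
force: [-0.5, 0.8, -1.6]
opening: 0.0338
gripper_force: 30.0
```

Call:
arm_command([
  [[0, 0, 0], [0, 0, 0], 60],
  [[0, 0, 0], [0, 0, 0], 60],
  [[0, 0, 0], [0, 0, 0], 60],
  [[0, 0, 0], [0, 0, 0], 60],
  [[0, 0, 0], [0, 0, -0.5], 60],
])

```text
t: 5.57
position: [0.6644, 0.1212, 0.0483]
orientation: [[-1.0, -0.0, -0.002], [-0.0, 1.0, -0.0], [0.002, -0.0, -1.0]]
force: [0.2, -0.9, -1.2]
opening: 0.0598
gripper_force: 0.0
```

Call:
arm_command([
  [[0, 0, 0], [0, 0, -1], 60],
  [[0, 0, 0], [0, 0, -1], 60],
  [[0, 0, 0], [0, 0, -1], 60],
  [[0, 0, 0], [0, 0, -1], 60],
  [[0, 0, 0], [0, 0, -1], 60],
])

```text
t: 5.98
position: [0.6655, 0.1213, 0.1768]
orientation: [[-1.0, -0.0, 0.001], [-0.0, 1.0, 0.0], [-0.001, 0.0, -1.0]]
force: [-0.5, 0.3, 0.4]
opening: 0.0603
gripper_force: 0.0
```

```bash
python3 - <<'E'
from h import *
st(); im=ctrl.capture("side"); cv2.imwrite("pics/s2.png",cv2.resize(im,(800,600),interpolation=cv2.INTER_CUBIC))
E
```

```text
t 5.9833 p [0.6655 0.1213 0.1768] F [-0.516   0.2608  0.4332] op 0.06027079983768371 g 0.0
```

View pics/s2.png

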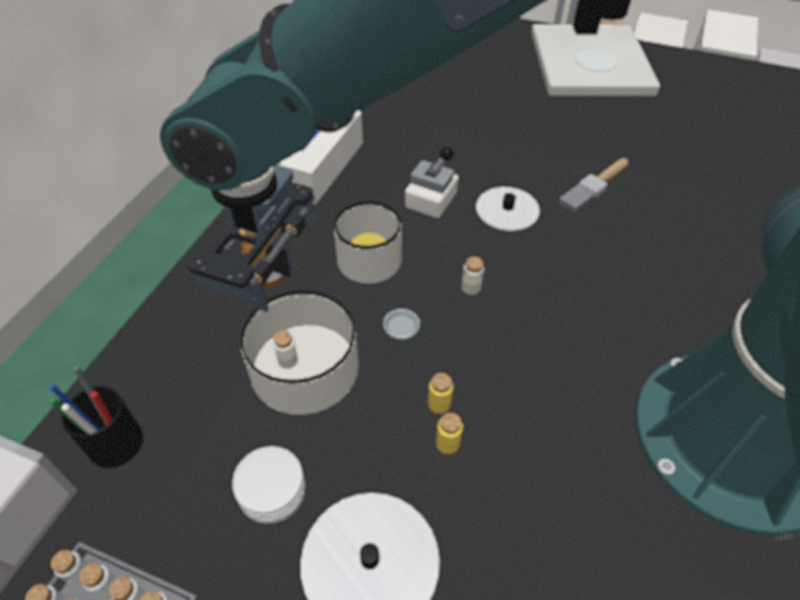

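Vial A stands in the large pot at (284,346). Vial B is still at (473,275), so I'll go there.

Call:
arm_command([
  [[0, 0, 0], [0.82, -0.93, 0], 60],
  [[0, 0, 0], [0.82, -0.93, 0], 60],
  [[0, 0, 0], [0.82, -0.93, 0], 60],
  [[0, 0, 0], [0.82, -0.93, 0], 60],
  [[0, 0, 0], [0.82, -0.93, 0], 60],
])

```text
t: 6.45
position: [0.562, 0.0042, 0.1751]
orientation: [[-1.0, -0.0, 0.001], [-0.0, 1.0, -0.0], [-0.001, -0.0, -1.0]]
force: [1.0, -0.9, -0.3]
opening: 0.0601
gripper_force: 0.0
```

Call:
arm_command([
  [[0, 0, 0], [0.82, -0.93, 0], 60],
  [[0, 0, 0], [0.82, -0.93, 0], 60],
  [[0, 0, 0], [0.82, -0.93, 0], 60],
  [[0, 0, 0], [0.82, -0.93, 0], 60],
  [[0, 0, 0], [0.82, -0.93, 0], 60],
])

```text
t: 6.87
position: [0.4596, -0.1121, 0.1751]
orientation: [[-1.0, -0.0, 0.002], [-0.0, 1.0, -0.0], [-0.002, -0.0, -1.0]]
force: [1.4, 0.4, 0.3]
opening: 0.06
gripper_force: 0.0
```

Call:
arm_command([
  [[0, 0, 0], [0.82, -0.93, 0], 60],
  [[0, 0, 0], [0, 0, 0.5], 60],
  [[0, 0, 0], [0, 0, 1], 60],
  [[0, 0, 0], [0, 0, 1], 60],
  [[0, 0, 0], [0, 0, 0], 60],
])

```text
t: 7.28
position: [0.438, -0.134, 0.1091]
orientation: [[-1.0, 0.0, -0.004], [0.0, 1.0, 0.001], [0.004, 0.001, -1.0]]
force: [-1.4, 0.2, -0.9]
opening: 0.0598
gripper_force: 0.0
```

```bash
python3 - <<'E'
from h import *
st(); im=ctrl.capture("side")
cs=cv2.inRange(im,(40,80,130),(120,160,220)); n,l,s,c=cv2.connectedComponentsWithStats(cs)
for i in range(1,n):
    if s[i,4]>25 and 175<c[i,0]<320 and 130<c[i,1]<300: print("cork side",c[i]/.64,s[i,4],ray("side",*c[i],.064))
E
```

```text
t 7.2833 p [ 0.438  -0.134   0.1091] F [-1.4344  0.2305 -0.8547] op 0.05975895737207535 g 0.0
cork side [359.8958 239.1572] 33 [ 0.6387 -0.1134  0.064 ]
cork side [473.4644 264.0086] 58 [ 0.4394 -0.1296  0.064 ]
cork side [281.25  336.828] 93 [0.6647 0.121  0.064 ]
cork side [439.8113 391.0024] 265 [0.412  0.1225 0.064 ]
cork side [448.6217 430.9654] 280 [0.3808 0.177  0.064 ]
```

Call:
arm_command([
  [[0, 0, 0], [0, 0, 1], 60],
  [[0, 0, 0], [0, 0, 1], 60],
  [[0, 0, 0], [0, 0, 1], 60],
  [[0, 0, 0], [0, 0, 0.6], 60],
  [[0, 0, 0], [0, 0, 0], 20],
])

```text
t: 7.75
position: [0.4395, -0.1342, 0.0208]
orientation: [[-1.0, -0.0, -0.002], [-0.0, 1.0, 0.001], [0.002, 0.001, -1.0]]
force: [-0.6, 0.5, -0.7]
opening: 0.0558
gripper_force: 0.0
```

Call:
arm_command([
  [[0, 0, 0], [0, 0, 0], 20],
  [[0, 0, 0], [0, 0, 0], 20],
  [[0, 0, 0], [0, 0, 0], 20],
  [[0, 0, 0], [0, 0, 0], 20],
  [[0, 0, 0], [0, 0, 0], 20],
])

```text
t: 8.17
position: [0.4411, -0.1348, 0.023]
orientation: [[-1.0, -0.0, 0.002], [-0.0, 1.0, -0.001], [-0.002, -0.001, -1.0]]
force: [-1.5, 0.7, 13.7]
opening: 0.0332
gripper_force: 30.0
```

Call:
arm_command([
  [[0, 0, 0], [0, 0, -0.5], 20],
  [[0, 0, 0], [0, 0, -1], 20],
  [[0, 0, 0], [0, 0, -1], 20],
  [[0, 0, 0], [0, 0, -1], 20],
  [[0, 0, 0], [0, 0, -1], 20],
])

```text
t: 8.58
position: [0.4399, -0.1344, 0.136]
orientation: [[-1.0, -0.0, 0.001], [-0.0, 1.0, -0.0], [-0.001, -0.0, -1.0]]
force: [-0.3, -0.1, -0.7]
opening: 0.0332
gripper_force: 30.0
```

Call:
arm_command([
  [[0, 0, 0], [0, 0, -0.6], 20],
  [[0, 0, 0], [-0.58, 0.92, 0], 20],
  [[0, 0, 0], [-0.58, 0.92, 0], 20],
  [[0, 0, 0], [-0.58, 0.92, 0], 20],
  [[0, 0, 0], [-0.58, 0.92, 0], 20],
])

```text
t: 9.0
position: [0.4986, -0.0414, 0.1501]
orientation: [[-1.0, 0.0, 0.002], [0.0, 1.0, -0.0], [-0.002, -0.0, -1.0]]
force: [1.2, -0.5, 0.2]
opening: 0.0336
gripper_force: 30.0
```

Call:
arm_command([
  [[0, 0, 0], [-0.58, 0.92, 0], 20],
  [[0, 0, 0], [-0.58, 0.92, 0], 20],
  [[0, 0, 0], [-0.58, 0.92, 0], 20],
  [[0, 0, 0], [-0.58, 0.92, 0], 20],
  [[0, 0, 0], [-0.58, 0.92, 0], 20],
])

```text
t: 9.42
position: [0.571, 0.0739, 0.1499]
orientation: [[-1.0, -0.0, 0.001], [-0.0, 1.0, 0.0], [-0.001, 0.0, -1.0]]
force: [-0.1, -0.6, -0.8]
opening: 0.0332
gripper_force: 30.0
```

Call:
arm_command([
  [[0, 0, 0], [-0.58, 0.92, 0], 20],
  [[0, 0, 0], [-0.58, 0.92, 0], 20],
  [[0, 0, 0], [0, 0, 0], 20],
  [[0, 0, 0], [0, 0, 0], 20],
  [[0, 0, 0], [0, 0, 0.5], 20],
])

```text
t: 9.83
position: [0.6003, 0.1186, 0.1384]
orientation: [[-1.0, -0.001, 0.003], [-0.001, 1.0, 0.0], [-0.003, 0.0, -1.0]]
force: [0.8, -1.6, -0.4]
opening: 0.0334
gripper_force: 30.0
```

Call:
arm_command([
  [[0, 0, 0], [0, 0, 0.9], 20],
  [[0, 0, 0], [0, 0, 0.9], 20],
  [[0, 0, 0], [0, 0, 0.9], 20],
  [[0, 0, 0], [0, 0, 0.9], 20],
  [[0, 0, 0], [0, 0, 0.4], 20],
])

```text
t: 10.25
position: [0.5971, 0.1173, 0.0334]
orientation: [[-1.0, 0.001, -0.004], [0.001, 1.0, -0.001], [0.004, -0.001, -1.0]]
force: [-0.0, -0.9, -1.0]
opening: 0.0336
gripper_force: 30.0
```

Call:
arm_command([
  [[0, 0, 0], [0, 0, 0], 60],
  [[0, 0, 0], [0, 0, 0], 60],
  [[0, 0, 0], [0, 0, 0], 60],
  [[0, 0, 0], [0, 0, 0], 60],
  [[0, 0, 0], [0, 0, -0.5], 60],
])

```text
t: 10.67
position: [0.5987, 0.1184, 0.0487]
orientation: [[-1.0, -0.0, -0.001], [-0.0, 1.0, -0.0], [0.001, -0.0, -1.0]]
force: [-0.2, 0.1, -0.1]
opening: 0.0598
gripper_force: 0.0
```

Call:
arm_command([
  [[0, 0, 0], [0, 0, -1], 60],
  [[0, 0, 0], [0, 0, -1], 60],
  [[0, 0, 0], [0, 0, -1], 60],
  [[0, 0, 0], [0, 0, -1], 60],
  [[0, 0, 0], [0, 0, -0.5], 60],
])

```text
t: 11.08
position: [0.6008, 0.1189, 0.166]
orientation: [[-1.0, -0.0, 0.005], [-0.0, 1.0, 0.001], [-0.005, 0.001, -1.0]]
force: [0.4, -1.2, 1.2]
opening: 0.0599
gripper_force: 0.0
```

```bash
python3 - <<'E'
from h import *
st(); im=ctrl.capture("side"); cv2.imwrite("pics/s3.png",cv2.resize(im,(800,600),interpolation=cv2.INTER_CUBIC)); cv2.imwrite("pics/s3r.png",im)
E
```

```text
t 11.0833 p [0.6008 0.1189 0.166 ] F [ 0.3839 -1.1931  1.202 ] op 0.05987892992659018 g 0.0
```

View pics/s3.png

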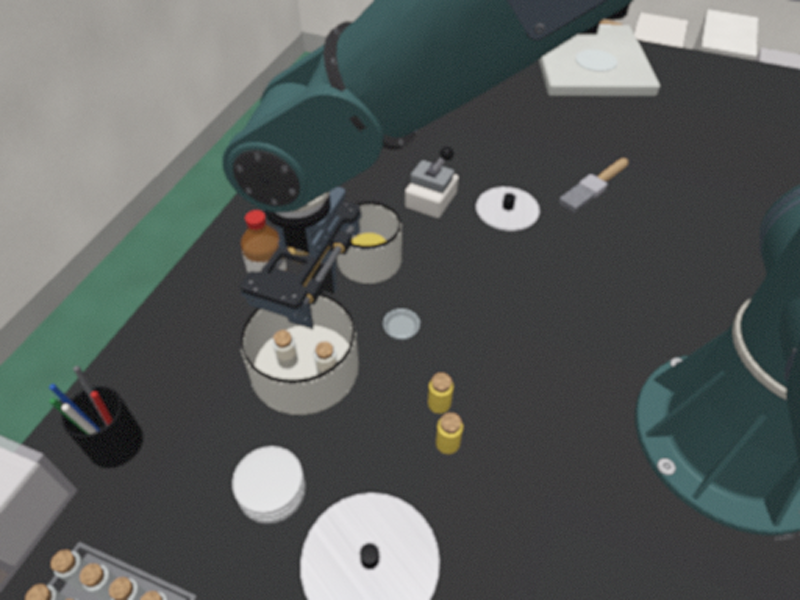

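Both vials stand in the pot, at (284,345) and (324,356), and the covers have not moved. Next I'll measure the pot rims and covers precisely with one shared edge fit.

```bash
cat >> h.py <<'E'
from scipy.optimize import minimize
TH=np.linspace(0,2*np.pi,360,endpoint=False)
def circ(n,x,y,r,z):
    K,R,t=cam_cache[n]; P=np.c_[x+r*np.cos(TH),y+r*np.sin(TH),np.full(360,z)]; q=K@(R@P.T+t[:,None]); return (q[:2]/q[2]).astype(np.float32)
def edge(imgs,x0,r0,z,d=.003,cap=110,free=True):
    gs={n:np.minimum(cv2.cvtColor(i,cv2.COLOR_BGR2GRAY),cap).astype(np.float32) for n,i in imgs.items()}
    def f(p):
        s=0
        for n,g in gs.items():
            a=[cv2.remap(g,*[u[None] for u in circ(n,p[0],p[1],p[2]*1+e,z)],cv2.INTER_LINEAR)[0] for e in(-d,d)]
            s-=np.clip(a[0]-a[1],-20,60).mean()
        return s/len(gs)
    g0=[(f((x0[0]+a,x0[1]+b,r0+c)),x0[0]+a,x0[1]+b,r0+c) for a in np.arange(-.02,.021,.002) for b in np.arange(-.02,.021,.002) for c in((-.004,-.002,0,.002,.004) if free else (0,))]
    m=min(g0); o=minimize(f,m[1:],method="Nelder-Mead",options=dict(initial_simplex=np.array(m[1:])+np.array([[0,0,0],[.002,0,0],[0,.002,0],[0,0,.002]])))
    return o.x.round(4),round(-o.fun,1)
E
python3 - <<'E'
from h import *
I={n:cv2.imread(f"pics/{n}0.png") for n in("top","side")}
for sel in(("top",),("side",),("top","side")):
    J={n:I[n] for n in sel}
    print(sel,"potL",edge(J,(.633,.121),.079,.091),"potS",edge(J,(.631,-.13),.053,.091),
      "covL",edge(J,(.422,.352),.086,.014,cap=255),"covS",edge(J,(.431,-.345),.060,.014,cap=255))
out=[]
for n in("top","side"):
    for (x,y,r1,r2) in((.633,.121,.078,.084),(.631,-.130,.052,.058)):
        im=cv2.resize(I[n],None,fx=5,fy=5,interpolation=cv2.INTER_CUBIC)
        for r,col in((r1,(0,0,255)),(r2,(0,255,0))): cv2.polylines(im,[np.int32(circ(n,x,y,r,.091).T*5+2)],True,col,1)
        c=proj(n,(x,y,.06))*5; out.append(im[int(c[1])-150:int(c[1])+150,int(c[0])-200:int(c[0])+200])
cv2.imwrite("pics/ov.png",np.vstack([np.hstack(out[:2]),np.hstack(out[2:])]))
E
```

```text
('top',) potL (array([0.6334, 0.1197, 0.0781]), np.float64(43.0)) potS (array([ 0.6314, -0.1325,  0.052 ]), np.float64(48.3)) covL (array([0.42 , 0.352, 0.086]), np.float64(60.0)) covS (array([ 0.429, -0.347,  0.06 ]), np.float64(60.0))
('side',) potL (array([0.6325, 0.1227, 0.0783]), np.float64(46.7)) potS (array([ 0.6304, -0.1281,  0.0518]), np.float64(45.5)) covL (array([0.4235, 0.3508, 0.0855]), np.float64(42.7)) covS (array([ 0.431, -0.345,  0.062]), np.float64(60.0))
('top', 'side') potL (array([0.6329, 0.1213, 0.0783]), np.float64(39.2)) potS (array([ 0.6313, -0.1312,  0.0519]), np.float64(38.6)) covL (array([0.4235, 0.3511, 0.0856]), np.float64(51.3)) covS (array([ 0.431 , -0.3449,  0.0611]), np.float64(60.0))
```

View pics/ov.png

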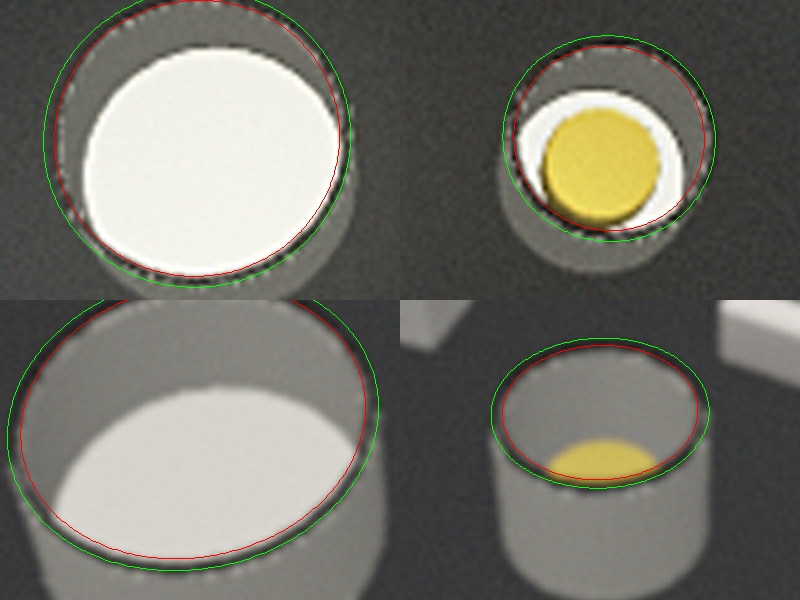

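The overlay matches the rings well: large pot (0.633, 0.121), small pot (0.631, -0.1305). Now to the large cover, refining its fit on the way.

Call:
arm_command([
  [[0, 0, 0], [0.71, 0.93, 0], 60],
  [[0, 0, 0], [0.71, 0.93, 0], 60],
  [[0, 0, 0], [0.71, 0.93, 0], 60],
  [[0, 0, 0], [0.71, 0.93, 0], 60],
  [[0, 0, 0], [0.71, 0.93, 0], 60],
])

```text
t: 11.55
position: [0.5094, 0.2356, 0.1614]
orientation: [[-1.0, 0.0, -0.0], [0.0, 1.0, -0.0], [0.0, -0.0, -1.0]]
force: [0.7, 0.2, -0.3]
opening: 0.06
gripper_force: 0.0
```

Call:
arm_command([
  [[0, 0, 0], [0.71, 0.93, 0], 60],
  [[0, 0, 0], [0.71, 0.93, 0], 60],
  [[0, 0, 0], [0.71, 0.93, 0], 50],
  [[0, 0, 0], [0.71, 0.93, 0], 50],
  [[0, 0, 0], [0.71, 0.93, 0], 50],
])

```text
t: 11.97
position: [0.4206, 0.3519, 0.1614]
orientation: [[-1.0, -0.0, -0.0], [-0.0, 1.0, -0.0], [0.0, -0.0, -1.0]]
force: [1.0, 0.5, 0.9]
opening: 0.0503
gripper_force: 0.0
```

Call:
arm_command([
  [[0, 0, 0], [0, 0, 1], 50],
  [[0, 0, 0], [0, 0, 1], 50],
  [[0, 0, 0], [0, 0, 0], 50],
  [[0, 0, 0], [0, 0, 0], 50],
  [[0, 0, 0], [0, 0, 0], 50],
])

```text
t: 12.38
position: [0.4223, 0.3511, 0.1123]
orientation: [[-1.0, 0.0, 0.0], [0.0, 1.0, 0.0], [-0.0, 0.0, -1.0]]
force: [-0.2, 0.5, 0.5]
opening: 0.0501
gripper_force: 0.0
```

```bash
sed -i 's/np.clip(a\[0\]-a\[1\],-20,60)/np.clip(a[0]-a[1],-20,CL)/; s/^TH=/CL=60\nTH=/' h.py; python3 - <<'E'
import h; from h import *
s=st(); im=ctrl.capture("side"); cv2.imwrite("pics/s4r.png",im); h.CL=200
cv2.imwrite("pics/s4.png",cv2.resize(im[200:384,150:400],(800,589),interpolation=cv2.INTER_CUBIC))
I={n:cv2.imread(f"pics/{n}0.png") for n in("top","side")}
for nm,J in(("top0",{"top":I["top"]}),("side0",{"side":I["side"]}),("both",I),("now",{"side":im})):
    print(nm,edge(J,(.4225,.3515),.086,.014,cap=255,d=.004),edge(J,(.430,-.346),.060,.014,cap=255,d=.004))
E
```

```text
t 12.3833 p [0.4223 0.3511 0.1123] F [-0.1878  0.5005  0.5305] op 0.05011376101048583 g 0.0
top0 (array([0.4219, 0.3543, 0.0856]), np.float64(186.4)) (array([ 0.4319, -0.3464,  0.0598]), np.float64(197.4))
side0 (array([0.4223, 0.3544, 0.0859]), np.float64(113.2)) (array([ 0.4324, -0.3446,  0.0621]), np.float64(114.1))
both (array([0.4222, 0.3542, 0.0858]), np.float64(149.6)) (array([ 0.4324, -0.346 ,  0.0607]), np.float64(150.6))
now (array([0.4208, 0.3554, 0.0862]), np.float64(65.6)) (array([ 0.4527, -0.3684,  0.0693]), np.float64(2.8))
```

View pics/s4.png

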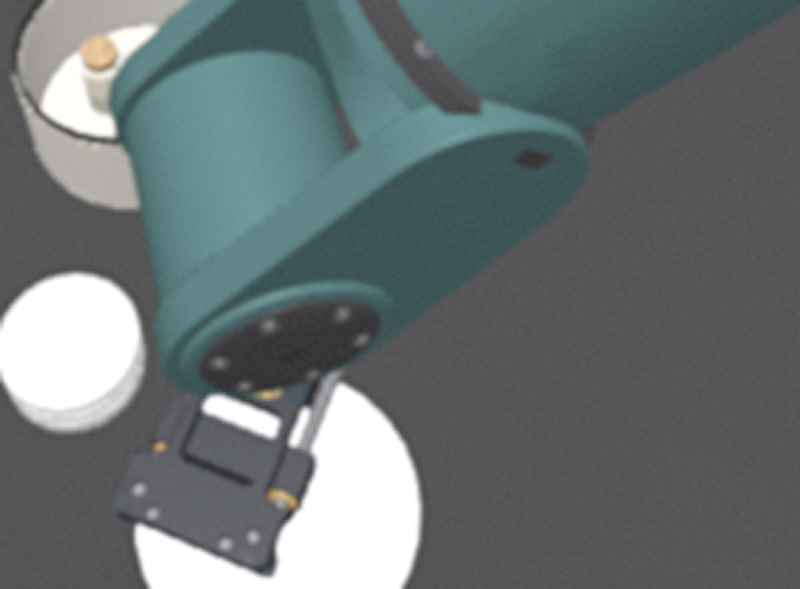

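The cover at crop (280,490) is under the gripper, centred at about (0.422, 0.354). I'll descend and grip the knob.

Call:
arm_command([
  [[0, 0, 0], [0, 0.12, 1], 50],
  [[0, 0, 0], [0, 0, 1], 50],
  [[0, 0, 0], [0, 0, 1], 50],
  [[0, 0, 0], [0, 0, 0.4], 50],
  [[0, 0, 0], [0, 0, 0.25], 50],
])

```text
t: 12.85
position: [0.4219, 0.3538, 0.0199]
orientation: [[-1.0, 0.0, -0.001], [0.0, 1.0, -0.0], [0.001, -0.0, -1.0]]
force: [-0.2, -0.5, 0.1]
opening: 0.0498
gripper_force: 0.0
```

Call:
arm_command([
  [[0, 0, 0], [0, 0, 0], 10],
  [[0, 0, 0], [0, 0, 0], 10],
  [[0, 0, 0], [0, 0, 0], 10],
  [[0, 0, 0], [0, 0, 0], 10],
  [[0, 0, 0], [0, 0, 0], 10],
])

```text
t: 13.27
position: [0.4225, 0.3545, 0.0214]
orientation: [[-1.0, -0.0, 0.001], [-0.0, 1.0, 0.001], [-0.001, 0.001, -1.0]]
force: [-1.3, -1.3, 8.6]
opening: 0.0252
gripper_force: 30.0
```

Call:
arm_command([
  [[0, 0, 0], [0, 0, 0], 10],
  [[0, 0, 0], [0, 0, 0], 10],
  [[0, 0, 0], [0, 0, -0.3], 10],
  [[0, 0, 0], [0, 0, -0.6], 10],
  [[0, 0, 0], [0, 0, -0.6], 10],
])

```text
t: 13.68
position: [0.4215, 0.3538, 0.0584]
orientation: [[-1.0, -0.0, -0.001], [-0.0, 1.0, -0.0], [0.001, -0.0, -1.0]]
force: [1.2, 0.5, -1.0]
opening: 0.0252
gripper_force: 30.0
```

Call:
arm_command([
  [[0, 0, 0], [0, 0, -0.8], 10],
  [[0, 0, 0], [0, 0, -0.8], 10],
  [[0, 0, 0], [0, 0, -0.8], 10],
  [[0, 0, 0], [0, 0, -0.8], 10],
  [[0, 0, 0], [0, 0, -0.7], 10],
])

```text
t: 14.1
position: [0.4218, 0.3541, 0.1572]
orientation: [[-1.0, -0.0, 0.001], [-0.0, 1.0, 0.001], [-0.001, 0.001, -1.0]]
force: [-0.2, -1.0, -1.5]
opening: 0.0255
gripper_force: 30.0
```

Call:
arm_command([
  [[0, 0, 0], [-0.4, -0.4, 0], 10],
  [[0, 0, 0], [-0.7, -0.78, 0], 10],
  [[0, 0, 0], [-0.7, -0.78, 0], 10],
  [[0, 0, 0], [-0.7, -0.78, 0], 10],
  [[0, 0, 0], [-0.7, -0.78, 0], 10],
])

```text
t: 14.52
position: [0.5024, 0.2651, 0.156]
orientation: [[-1.0, -0.0, 0.0], [-0.0, 1.0, 0.0], [-0.0, 0.0, -1.0]]
force: [1.3, -0.6, -2.1]
opening: 0.0251
gripper_force: 30.0
```

Call:
arm_command([
  [[0, 0, 0], [-0.7, -0.78, 0], 10],
  [[0, 0, 0], [-0.7, -0.78, 0], 10],
  [[0, 0, 0], [-0.7, -0.78, 0], 10],
  [[0, 0, 0], [-0.7, -0.78, 0], 10],
  [[0, 0, 0], [-0.7, -0.78, 0], 10],
])

```text
t: 14.93
position: [0.59, 0.1674, 0.1559]
orientation: [[-1.0, -0.0, 0.0], [-0.0, 1.0, 0.0], [-0.0, 0.0, -1.0]]
force: [0.5, 0.9, -1.0]
opening: 0.0251
gripper_force: 30.0
```

Call:
arm_command([
  [[0, 0, 0], [-0.7, -0.78, 0], 10],
  [[0, 0, 0], [-0.7, -0.78, 0], 10],
  [[0, 0, 0], [-0.35, -0.35, 0], 10],
  [[0, 0, 0], [0, 0, 0], 10],
  [[0, 0, 0], [0, 0, 0], 10],
])

```text
t: 15.35
position: [0.6329, 0.1208, 0.1554]
orientation: [[-1.0, 0.001, -0.0], [0.001, 1.0, 0.0], [0.0, 0.0, -1.0]]
force: [0.6, 0.7, -2.0]
opening: 0.025
gripper_force: 30.0
```

```bash
python3 - <<'E'
import h; from h import *
s=st(); print(np.array(s["moment"]))
im=ctrl.capture("side"); t=ctrl.capture("top"); h.CL=200
z=s["position"][2]-.021+.014
for nm,J in(("side",{"side":im}),("top",{"top":t})): print(nm,edge(J,s["position"][:2],.086,z,cap=255,d=.004))
cv2.imwrite("pics/s5.png",np.hstack([cv2.resize(im[100:300,90:290],(400,400)),cv2.resize(t[60:260,120:320],(400,400))]))
E
```

```text
t 15.35 p [0.6329 0.1208 0.1554] F [ 0.6179  0.7176 -1.9533] op 0.02501717555607568 g 29.999690651893616
[0.0146 0.0064 0.0176]
side (array([0.6329, 0.1223, 0.0862]), np.float64(81.1))
top (array([0.6325, 0.1155, 0.0814]), np.float64(18.2))
```

View pics/s5.png

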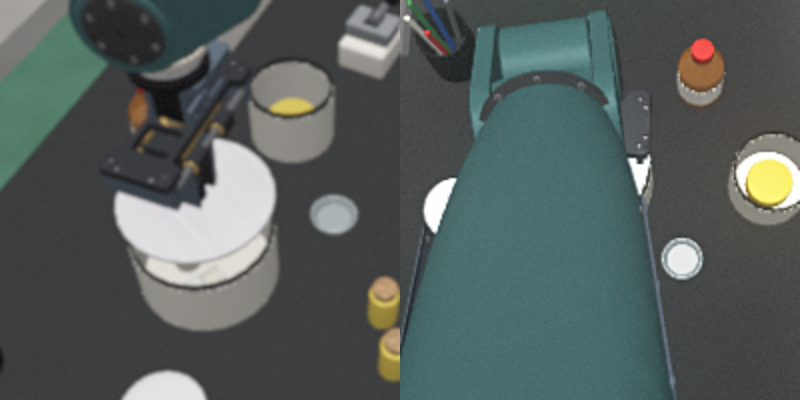

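The cover is level over the pot: the side camera gives cover (0.6329, 0.1223) against pot (0.6325, 0.1227). I'll lower it.

Call:
arm_command([
  [[0, 0, 0], [0, 0, 0.6], 10],
  [[0, 0, 0], [0, 0, 0.6], 10],
  [[0, 0, 0], [0, 0, 0.5], 10],
  [[0, 0, 0], [0, 0, 0.3], 10],
  [[0, 0, 0], [0, 0, 0], 10],
])

```text
t: 15.87
position: [0.6323, 0.1208, 0.1033]
orientation: [[-1.0, -0.001, -0.002], [-0.001, 1.0, -0.001], [0.002, -0.001, -1.0]]
force: [-0.7, -1.5, -1.4]
opening: 0.0251
gripper_force: 30.0
```

Call:
arm_command([
  [[0, 0, 0], [0, 0, 0.1], 10],
  [[0, 0, 0], [0, 0, 0.1], 10],
  [[0, 0, 0], [0, 0, 0.06], 10],
  [[0, 0, 0], [0, 0, 0], 10],
  [[0, 0, 0], [0, 0, 0], 10],
])

```text
t: 16.28
position: [0.633, 0.121, 0.0982]
orientation: [[-1.0, -0.0, -0.0], [-0.0, 1.0, -0.0], [0.0, -0.0, -1.0]]
force: [-1.3, -1.1, 5.7]
opening: 0.0253
gripper_force: 30.0
```

Call:
arm_command([
  [[0, 0, 0], [0, 0, 0.08], 10],
  [[0, 0, 0], [0, 0, 0.08], 10],
  [[0, 0, 0], [0, 0, 0], 10],
])

```text
t: 16.53
position: [0.6341, 0.1211, 0.0964]
orientation: [[-1.0, -0.001, 0.001], [-0.001, 1.0, 0.0], [-0.001, 0.0, -1.0]]
force: [-8.7, -2.7, 31.0]
opening: 0.0255
gripper_force: 30.0
```

Call:
arm_command([
  [[0, 0, 0], [0, 0, 0.08], 10],
  [[0, 0, 0], [0, 0, 0.08], 10],
  [[0, 0, 0], [0, 0, 0], 10],
])

```text
t: 16.78
position: [0.6357, 0.1211, 0.0934]
orientation: [[-1.0, -0.001, 0.005], [-0.001, 1.0, 0.0], [-0.005, 0.0, -1.0]]
force: [-4.9, -4.9, 36.5]
opening: 0.0254
gripper_force: 30.0
```

```bash
python3 - <<'E'
import h; from h import *
s=st(); im=ctrl.capture("side"); h.CL=200
for z in(.091,.097): print(z,edge({"side":im},(.633,.121),.086,z,cap=255,d=.004))
cv2.imwrite("pics/s6.png",cv2.resize(im[130:290,120:280],(800,600),interpolation=cv2.INTER_CUBIC))
E
```

```text
t 16.7833 p [0.6357 0.1211 0.0934] F [-4.8827 -4.8942 36.5015] op 0.025393861067146736 g 30.008533000946045
0.091 (array([0.6325, 0.123 , 0.0866]), np.float64(84.9))
0.097 (array([0.6297, 0.1267, 0.0858]), np.float64(85.1))
```

View pics/s6.png

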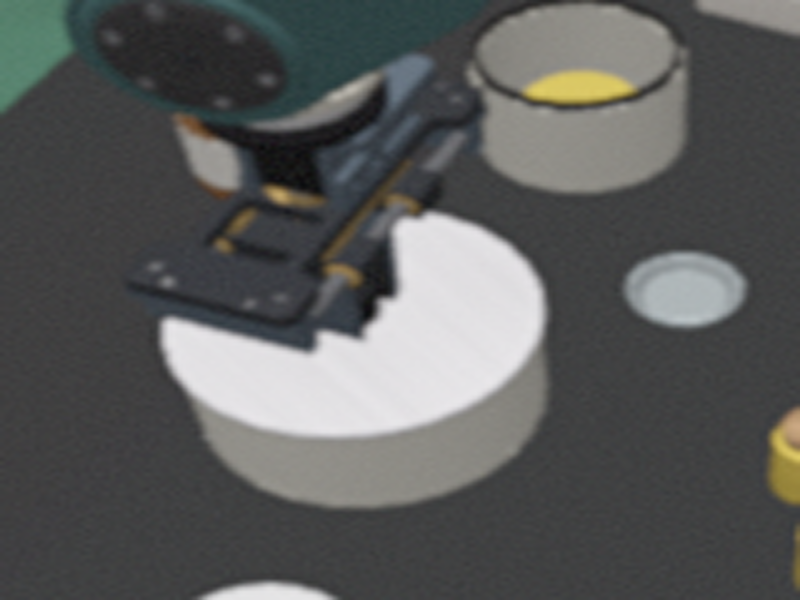

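The large cover is down and level: no black ring shows, and 31–36 N is well above the seal force. I'll release and rise, then head for the small cover.

Call:
arm_command([
  [[0, 0, 0], [0, 0, -0.15], 10],
  [[0, 0, 0], [0, 0, 0], 50],
  [[0, 0, 0], [0, 0, 0], 50],
  [[0, 0, 0], [0, 0, 0], 50],
  [[0, 0, 0], [0, 0, -0.3], 50],
])

```text
t: 17.25
position: [0.6317, 0.1207, 0.1001]
orientation: [[-1.0, -0.0, -0.003], [-0.0, 1.0, -0.0], [0.003, -0.0, -1.0]]
force: [-1.1, 0.8, 0.1]
opening: 0.0486
gripper_force: 0.0
```

Call:
arm_command([
  [[0, 0, 0], [0, 0, -1], 50],
  [[0, 0, 0], [0, 0, -1], 50],
  [[0, 0, 0], [0, 0, -1], 50],
  [[0, 0, 0], [0.4, -1, 0], 50],
  [[0, 0, 0], [0.4, -1, 0], 50],
])

```text
t: 17.67
position: [0.6138, 0.0711, 0.1788]
orientation: [[-1.0, -0.002, 0.003], [-0.002, 1.0, 0.0], [-0.003, 0.0, -1.0]]
force: [0.4, -1.2, 0.5]
opening: 0.0499
gripper_force: 0.0
```

```bash
python3 - <<'E'
import h; from h import *
s=st(); im=ctrl.capture("side"); h.CL=200
for z in(.091,.097): print(z,edge({"side":im},(.633,.121),.086,z,cap=255,d=.004))
print(edge({"side":im},(.432,-.346),.060,.014,cap=255,d=.004))
cv2.imwrite("pics/s7.png",cv2.resize(im,(800,600),interpolation=cv2.INTER_CUBIC))
E
```

```text
t 17.6667 p [0.6138 0.0711 0.1788] F [ 0.4075 -1.2303  0.4914] op 0.049915335627143224 g 0.0
0.091 (array([0.6322, 0.1225, 0.0866]), np.float64(127.5))
0.097 (array([0.6296, 0.1263, 0.0858]), np.float64(127.8))
(array([ 0.4323, -0.3443,  0.0621]), np.float64(117.6))
```

View pics/s7.png

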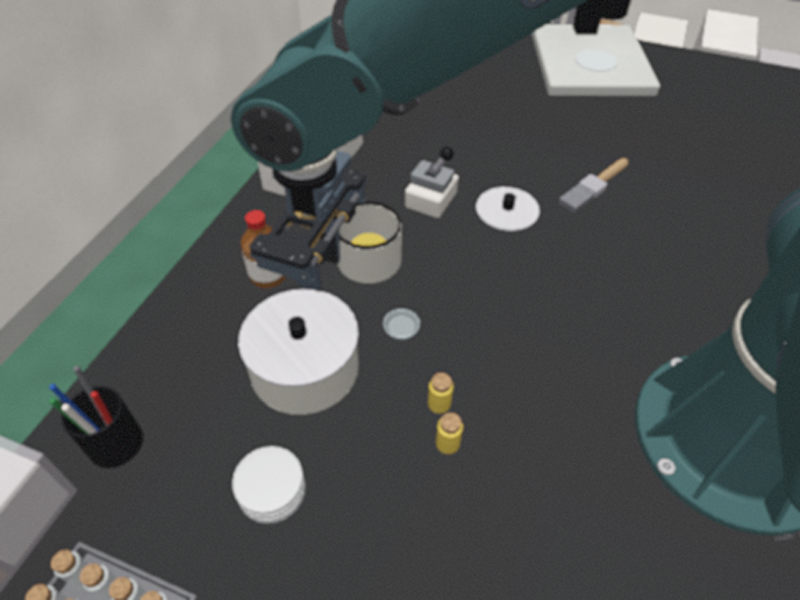

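The large cover sits flat and centred (298,340). The small cover is unmoved at (509,208), fit (0.432, -0.346).

Call:
arm_command([
  [[0, 0, 0], [0.43, -0.98, 0], 50],
  [[0, 0, 0], [0.43, -0.98, 0], 50],
  [[0, 0, 0], [0.43, -0.98, 0], 50],
  [[0, 0, 0], [0.43, -0.98, 0], 50],
  [[0, 0, 0], [0.43, -0.98, 0], 50],
])

```text
t: 18.13
position: [0.5585, -0.0526, 0.177]
orientation: [[-1.0, -0.0, -0.0], [-0.0, 1.0, 0.0], [0.0, 0.0, -1.0]]
force: [0.7, -0.5, 0.2]
opening: 0.0499
gripper_force: 0.0
```

Call:
arm_command([
  [[0, 0, 0], [0.43, -0.98, 0], 50],
  [[0, 0, 0], [0.43, -0.98, 0], 50],
  [[0, 0, 0], [0.43, -0.98, 0], 50],
  [[0, 0, 0], [0.43, -0.98, 0], 50],
  [[0, 0, 0], [0.43, -0.98, 0], 50],
])

```text
t: 18.55
position: [0.5048, -0.1752, 0.177]
orientation: [[-1.0, -0.0, -0.0], [-0.0, 1.0, 0.0], [0.0, 0.0, -1.0]]
force: [0.4, 0.4, 0.2]
opening: 0.0502
gripper_force: 0.0
```

Call:
arm_command([
  [[0, 0, 0], [0.43, -0.98, 0], 50],
  [[0, 0, 0], [0.43, -0.98, 0], 50],
  [[0, 0, 0], [0.43, -0.98, 0], 50],
  [[0, 0, 0], [0.43, -0.98, 0], 50],
  [[0, 0, 0], [0.43, -0.98, 0], 50],
])

```text
t: 18.97
position: [0.4512, -0.2977, 0.1771]
orientation: [[-1.0, -0.0, -0.0], [-0.0, 1.0, 0.0], [0.0, 0.0, -1.0]]
force: [0.8, -0.2, 0.1]
opening: 0.0498
gripper_force: 0.0
```

Call:
arm_command([
  [[0, 0, 0], [0.43, -0.98, 0], 50],
  [[0, 0, 0], [0.43, -0.98, 0], 50],
  [[0, 0, 0], [0, 0, 1], 50],
  [[0, 0, 0], [0, 0, 1], 50],
  [[0, 0, 0], [0, 0, 0], 50],
])

```text
t: 19.38
position: [0.4283, -0.3444, 0.1233]
orientation: [[-1.0, 0.001, -0.004], [0.001, 1.0, 0.004], [0.004, 0.004, -1.0]]
force: [-0.9, 0.6, -1.4]
opening: 0.0497
gripper_force: 0.0
```

```bash
python3 - <<'E'
import h; from h import *
s=st(); im=ctrl.capture("side"); h.CL=200
print(edge({"side":im},(.432,-.346),.060,.014,cap=255,d=.004))
E
```

```text
t 19.3833 p [ 0.4283 -0.3444  0.1233] F [-0.8626  0.5719 -1.4192] op 0.049709512871568544 g 0.0
(array([ 0.4323, -0.3443,  0.0621]), np.float64(117.6))
```

Call:
arm_command([
  [[0, 0, 0], [-0.09, 0.03, 1], 50],
  [[0, 0, 0], [0, 0, 1], 50],
  [[0, 0, 0], [0, 0, 1], 50],
  [[0, 0, 0], [0, 0, 0.8], 50],
  [[0, 0, 0], [0, 0, 0.25], 50],
])

```text
t: 19.85
position: [0.4324, -0.3442, 0.0246]
orientation: [[-1.0, -0.001, -0.002], [-0.001, 1.0, 0.001], [0.002, 0.001, -1.0]]
force: [-0.8, 0.0, -0.1]
opening: 0.0499
gripper_force: 0.0
```

Call:
arm_command([
  [[0, 0, 0], [0, 0, 0.2], 50],
  [[0, 0, 0], [0, 0, 0], 10],
  [[0, 0, 0], [0, 0, 0], 10],
  [[0, 0, 0], [0, 0, 0], 10],
  [[0, 0, 0], [0, 0, 0], 10],
])

```text
t: 20.27
position: [0.4333, -0.3455, 0.0219]
orientation: [[-1.0, -0.0, 0.001], [-0.0, 1.0, -0.001], [-0.001, -0.001, -1.0]]
force: [0.7, -1.4, 1.1]
opening: 0.0265
gripper_force: 0.5
```

Call:
arm_command([
  [[0, 0, 0], [0, 0, 0], 10],
  [[0, 0, 0], [0, 0, 0], 10],
  [[0, 0, 0], [0, 0, 0], 10],
  [[0, 0, 0], [0, 0, 0], 10],
  [[0, 0, 0], [0, 0, -0.3], 10],
])

```text
t: 20.68
position: [0.4324, -0.3448, 0.0281]
orientation: [[-1.0, -0.0, -0.001], [-0.0, 1.0, 0.0], [0.001, 0.0, -1.0]]
force: [0.4, -1.3, -1.1]
opening: 0.0249
gripper_force: 30.0
```

Call:
arm_command([
  [[0, 0, 0], [0, 0, -1], 10],
  [[0, 0, 0], [0, 0, -1], 10],
  [[0, 0, 0], [0, 0, -1], 10],
  [[0, 0, 0], [0, 0, -1], 10],
  [[0, 0, 0], [0, 0, -1], 10],
])

```text
t: 21.1
position: [0.4325, -0.3448, 0.1551]
orientation: [[-1.0, -0.0, 0.0], [-0.0, 1.0, -0.0], [-0.0, -0.0, -1.0]]
force: [-0.4, -0.4, -1.4]
opening: 0.0248
gripper_force: 30.0
```

Call:
arm_command([
  [[0, 0, 0], [-0.4, 0.4, 0], 10],
  [[0, 0, 0], [-0.72, 0.78, 0], 10],
  [[0, 0, 0], [-0.72, 0.78, 0], 10],
  [[0, 0, 0], [-0.72, 0.78, 0], 10],
  [[0, 0, 0], [-0.72, 0.78, 0], 10],
])

```text
t: 21.52
position: [0.5153, -0.256, 0.154]
orientation: [[-1.0, 0.0, 0.0], [0.0, 1.0, -0.0], [-0.0, -0.0, -1.0]]
force: [0.9, 0.1, 0.1]
opening: 0.0252
gripper_force: 30.0
```

Call:
arm_command([
  [[0, 0, 0], [-0.72, 0.78, 0], 10],
  [[0, 0, 0], [-0.72, 0.78, 0], 10],
  [[0, 0, 0], [-0.72, 0.78, 0], 10],
  [[0, 0, 0], [-0.72, 0.78, 0], 10],
  [[0, 0, 0], [-0.72, 0.78, 0], 10],
])

```text
t: 21.93
position: [0.6053, -0.1583, 0.1539]
orientation: [[-1.0, -0.0, 0.0], [-0.0, 1.0, -0.0], [-0.0, -0.0, -1.0]]
force: [-0.6, -0.9, -0.8]
opening: 0.0251
gripper_force: 30.0
```

Call:
arm_command([
  [[0, 0, 0], [-0.72, 0.78, 0], 10],
  [[0, 0, 0], [-0.32, 0.38, 0], 10],
  [[0, 0, 0], [0, 0, 0], 10],
  [[0, 0, 0], [0, 0, 0], 10],
  [[0, 0, 0], [0, 0, 0], 10],
])

```text
t: 22.35
position: [0.6299, -0.131, 0.1532]
orientation: [[-1.0, 0.0, -0.0], [0.0, 1.0, -0.0], [0.0, -0.0, -1.0]]
force: [-0.1, 0.5, -0.9]
opening: 0.0255
gripper_force: 30.0
```

```bash
python3 - <<'E'
import h; from h import *
s=st(); print(np.array(s["moment"]))
im=ctrl.capture("side"); h.CL=200
print(edge({"side":im},s["position"][:2],.060,s["position"][2]-.022+.014,cap=255,d=.004))
cv2.imwrite("pics/s8.png",cv2.resize(im[70:250,170:410],(800,600),interpolation=cv2.INTER_CUBIC))
E
```

```text
t 22.35 p [ 0.6299 -0.131   0.1532] F [-0.0562  0.5292 -0.9366] op 0.02549360105246216 g 29.999042451381683
[ 0.0171  0.0463 -0.0573]
(array([ 0.6286, -0.1282,  0.0607]), np.float64(86.4))
```

View pics/s8.png

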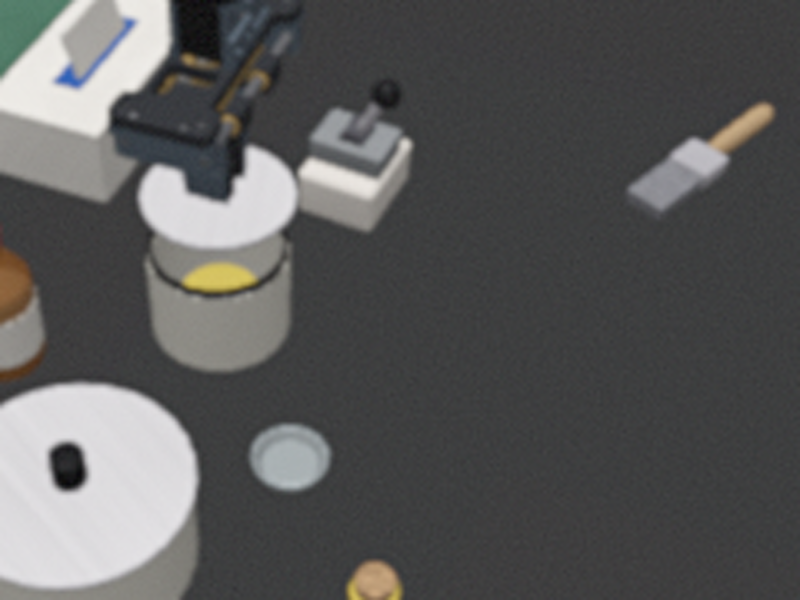

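The small cover is level over its pot: cover (0.6286, -0.1282) against pot (0.6304, -0.1281). I'll nudge it +1.8 mm in x and lower it.

Call:
arm_command([
  [[0, 0, 0], [-0.07, 0, 0.5], 10],
  [[0, 0, 0], [0, 0, 0.6], 10],
  [[0, 0, 0], [0, 0, 0.5], 10],
  [[0, 0, 0], [0, 0, 0.3], 10],
  [[0, 0, 0], [0, 0, 0], 10],
])

```text
t: 22.82
position: [0.6317, -0.1307, 0.1033]
orientation: [[-1.0, -0.0, -0.002], [-0.0, 1.0, 0.0], [0.002, 0.0, -1.0]]
force: [1.6, -2.6, -3.7]
opening: 0.0251
gripper_force: 30.0
```

Call:
arm_command([
  [[0, 0, 0], [0, 0, 0.1], 10],
  [[0, 0, 0], [0, 0, 0.1], 10],
  [[0, 0, 0], [0, 0, 0.06], 10],
  [[0, 0, 0], [0, 0, 0], 10],
  [[0, 0, 0], [0, 0, 0], 10],
])

```text
t: 23.23
position: [0.6321, -0.1306, 0.099]
orientation: [[-1.0, -0.0, -0.001], [-0.0, 1.0, -0.0], [0.001, -0.0, -1.0]]
force: [-4.9, -2.3, 6.4]
opening: 0.0253
gripper_force: 30.0
```

Call:
arm_command([
  [[0, 0, 0], [0, 0, 0.08], 10],
  [[0, 0, 0], [0, 0, 0.08], 10],
  [[0, 0, 0], [0, 0, 0], 10],
])

```text
t: 23.48
position: [0.633, -0.1306, 0.0969]
orientation: [[-1.0, -0.0, 0.0], [-0.0, 1.0, -0.0], [-0.0, -0.0, -1.0]]
force: [-9.8, 2.3, 29.5]
opening: 0.0255
gripper_force: 30.0
```

Call:
arm_command([
  [[0, 0, 0], [0, 0, 0.08], 10],
  [[0, 0, 0], [0, 0, 0.08], 10],
  [[0, 0, 0], [0, 0, 0], 10],
])

```text
t: 23.73
position: [0.6345, -0.1306, 0.0942]
orientation: [[-1.0, -0.0, 0.004], [-0.0, 1.0, -0.0], [-0.004, -0.0, -1.0]]
force: [-7.8, 4.4, 37.5]
opening: 0.025
gripper_force: 30.0
```

Call:
arm_command([
  [[0, 0, 0], [0, 0, -0.15], 10],
  [[0, 0, 0], [0, 0, 0], 50],
  [[0, 0, 0], [0, 0, 0], 50],
  [[0, 0, 0], [0, 0, 0], 50],
  [[0, 0, 0], [0, 0, -0.3], 50],
])

```text
t: 24.15
position: [0.6311, -0.1301, 0.1008]
orientation: [[-1.0, -0.0, -0.003], [-0.0, 1.0, 0.001], [0.003, 0.001, -1.0]]
force: [-0.5, -0.8, -0.2]
opening: 0.0487
gripper_force: 0.0
```

Call:
arm_command([
  [[0, 0, 0], [0, 0, -1], 50],
  [[0, 0, 0], [0, 0, -1], 50],
  [[0, 0, 0], [0, 0, -1], 50],
  [[0, 0, 0], [0.5, -1, 0], 10],
  [[0, 0, 0], [0.5, -1, 0], 10],
])

```text
t: 24.57
position: [0.6082, -0.1805, 0.1794]
orientation: [[-1.0, -0.002, 0.003], [-0.002, 1.0, -0.001], [-0.003, -0.001, -1.0]]
force: [0.1, 0.2, -0.4]
opening: 0.0394
gripper_force: 0.0
```

Call:
arm_command([
  [[0, 0, 0], [0.5, -0.5, 0], 10],
  [[0, 0, 0], [0.8, 0, 0], 10],
  [[0, 0, 0], [0.8, 0, 0], 10],
  [[0, 0, 0], [0.8, 0, 0], 10],
  [[0, 0, 0], [0, 0, 0], 10],
])

```text
t: 24.98
position: [0.5318, -0.1926, 0.1771]
orientation: [[-1.0, 0.001, -0.002], [0.001, 1.0, 0.001], [0.002, 0.001, -1.0]]
force: [0.2, -0.6, 0.4]
opening: 0.0104
gripper_force: 0.0
```

```bash
python3 - <<'E'
import h; from h import *
s=st(); im=ctrl.capture("side"); h.CL=200
for z in(.091,.097): print(z,edge({"side":im},(.631,-.13),.060,z,cap=255,d=.004),edge({"side":im},(.633,.121),.086,z,cap=255,d=.004))
cv2.imwrite("pics/s9.png",cv2.resize(im[70:250,170:410],(800,600),interpolation=cv2.INTER_CUBIC))
# lever knob: red dot pixels, both cameras
a=cv2.imread("pics/top0.png"); b=cv2.imread("pics/side0.png")
def blob(i,x0,x1,y0,y1):
    m=cv2.inRange(cv2.cvtColor(i,cv2.COLOR_BGR2GRAY)[y0:y1,x0:x1],0,28); n,l,q,c=cv2.connectedComponentsWithStats(m); k=1+np.argmax(q[1:,4]); return c[k]+[x0,y0],q[k]
T,q1=blob(a,370,392,160,180); S,q2=blob(b,278,295,90,106); print(T,q1,S,q2)
f=lambda p:np.r_[proj("top",p)-T,proj("side",p)-S]
o=least_squares(f,[.565,-.35,.08]); print("lever knob",o.x,o.fun)
# box base: grey cap + white top overlay
E
```

```text
t 24.9833 p [ 0.5318 -0.1926  0.1771] F [ 0.1736 -0.5945  0.413 ] op 0.010403551737198535 g 0.0
0.091 (array([ 0.6297, -0.129 ,  0.0611]), np.float64(113.4)) (array([0.6321, 0.1224, 0.0866]), np.float64(127.1))
0.097 (array([ 0.627 , -0.1231,  0.0606]), np.float64(113.9)) (array([0.6294, 0.1262, 0.0859]), np.float64(127.5))
[380.6471 172.1765] [ 8  9  8  6 17] [285.6471  99.4706] [ 5  8  6  4 17]
lever knob [ 0.5534 -0.3223  0.1173] [-0.0808 -0.6012  0.633   0.1836]
```

View pics/s9.png

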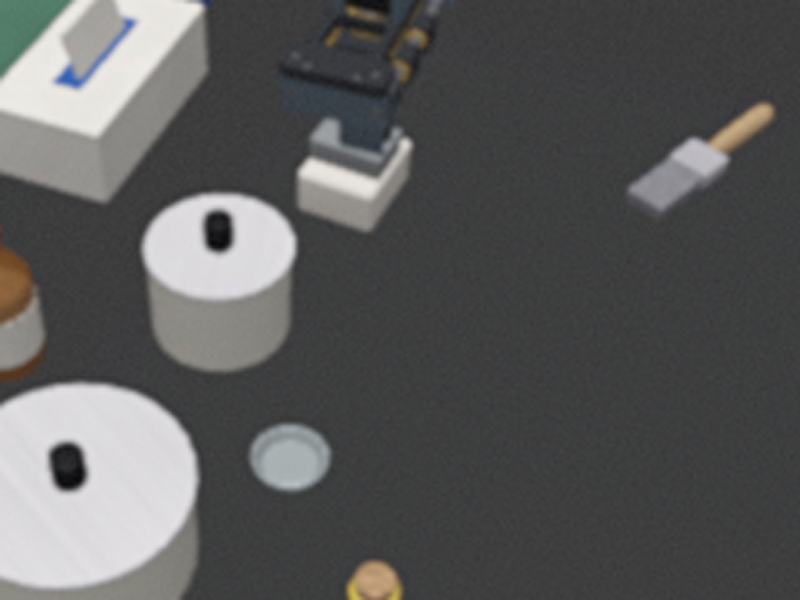

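Both covers are sealed and centred. The side view shows flat covers at crop (218,245) and (85,480) with no ring gap. Next I'll get the lever and box geometry.

```bash
python3 - <<'E'
from h import *
g=lambda x,y,z:ray("side",170+x*.3,70+y*.3,z)
print("bottom",g(300,208,0),g(368,229,0),g(408,187,0)); print("leverbase",g(360,137,.065),"top",g(370,190,.045),g(300,172,.045),g(412,143,.045))
I=cv2.imread("pics/top0.png"); J=cv2.imread("pics/side0.png")
cv2.imwrite("pics/lev.png",np.hstack([cv2.resize(I[145:190,350:395],(400,400),interpolation=cv2.INTER_CUBIC),cv2.resize(J[90:140,255:305],(400,400),interpolation=cv2.INTER_CUBIC)]))
E
```

```text
bottom [ 0.61901317 -0.28769029  0.        ] [ 0.55147988 -0.28403321  0.        ] [ 0.53551402 -0.35243504  0.        ]
leverbase [ 0.57768646 -0.32746733  0.065     ] top [ 0.55255167 -0.28528432  0.045     ] [ 0.61865946 -0.28508565  0.045     ] [ 0.5379873  -0.36087871  0.045     ]
```

View pics/lev.png

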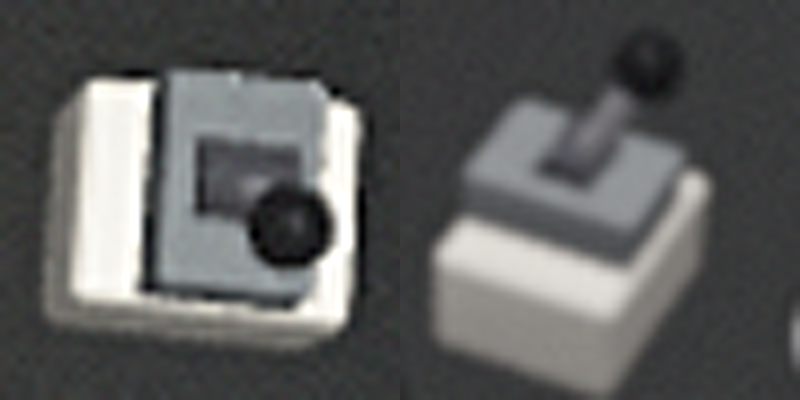

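The lever knob is at about (0.553, -0.322, 0.117) and leans towards the robot. The box yaw is roughly -6°. I'll push with closed fingers from the near side.

Call:
arm_command([
  [[0, 0, 0], [0.26, -0.87, 0], 0],
  [[0, 0, 0], [0.26, -0.87, 0], 0],
  [[0, 0, 0], [0.26, -0.87, 0], 0],
  [[0, 0, 0], [0.26, -0.87, 0], 0],
  [[0, 0, 0], [0.26, -0.87, 0], 0],
])

```text
t: 25.45
position: [0.503, -0.3029, 0.1777]
orientation: [[-1.0, -0.001, 0.0], [-0.001, 1.0, -0.0], [-0.0, -0.0, -1.0]]
force: [0.9, -0.6, 0.3]
opening: 0.0003
gripper_force: 0.0
```

Call:
arm_command([
  [[0, 0, 0], [0, -0.85, 0], 0],
  [[0, 0, 0], [0, 0, 1], 0],
  [[0, 0, 0], [0, 0, 1], 0],
  [[0, 0, 0], [0, 0, 1], 0],
  [[0, 0, 0], [0, 0, 0], 0],
])

```text
t: 25.87
position: [0.5011, -0.3218, 0.0984]
orientation: [[-1.0, -0.0, -0.005], [-0.0, 1.0, 0.003], [0.005, 0.003, -1.0]]
force: [-0.7, 1.3, -1.6]
opening: 0.0004
gripper_force: 0.0
```

Call:
arm_command([
  [[0, 0, 0], [-0.6, 0, 0], 0],
  [[0, 0, 0], [-0.5, 0, 0], 0],
  [[0, 0, 0], [-0.5, 0, 0], 0],
  [[0, 0, 0], [-0.5, 0, 0], 0],
  [[0, 0, 0], [0, 0, 0], 0],
])

```text
t: 26.28
position: [0.558, -0.3232, 0.1035]
orientation: [[-1.0, -0.001, 0.002], [-0.001, 1.0, -0.001], [-0.002, -0.001, -1.0]]
force: [0.0, -0.4, 0.3]
opening: 0.0007
gripper_force: 0.0
```

Call:
arm_command([
  [[0, 0, 0], [-0.4, -0.03, 0], 0],
  [[0, 0, 0], [-0.4, -0.03, 0], 0],
  [[0, 0, 0], [-0.2, 0, 0], 0],
  [[0, 0, 0], [0, 0, 0], 0],
])

```text
t: 26.62
position: [0.5797, -0.3243, 0.1021]
orientation: [[-1.0, -0.001, -0.003], [-0.001, 1.0, 0.001], [0.003, 0.001, -1.0]]
force: [-8.3, -0.2, 4.4]
opening: 0.0006
gripper_force: 4.5
```

```bash
python3 - <<'E'
from h import *
st(); J=ctrl.capture("side")
cv2.imwrite("pics/lev2.png",cv2.resize(J[60:140,225:325],(800,600),interpolation=cv2.INTER_CUBIC))
E
```

```text
t 26.6167 p [ 0.5797 -0.3243  0.1021] F [-8.3317 -0.1861  4.3581] op 0.0006296390047261236 g 4.511025951939747
```

View pics/lev2.png

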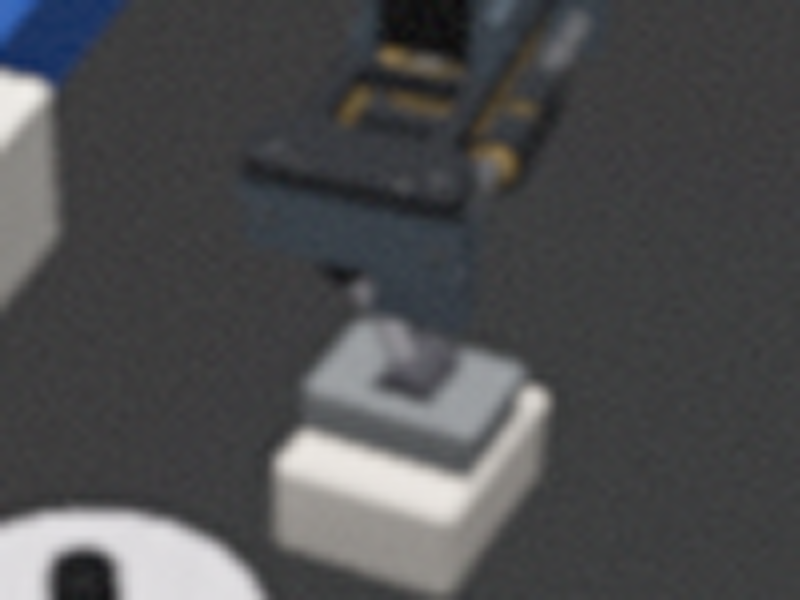

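The lever now leans over to the far side: stick from crop (410,370) to (350,280), with 8 N of contact. I'll push a little further to the stop.

Call:
arm_command([
  [[0, 0, 0], [-0.1, 0, 0], 0],
  [[0, 0, 0], [-0.1, 0, 0], 0],
  [[0, 0, 0], [0, 0, 0], 0],
])

```text
t: 26.92
position: [0.5808, -0.3242, 0.1018]
orientation: [[-1.0, -0.001, -0.01], [-0.001, 1.0, 0.002], [0.01, 0.002, -1.0]]
force: [-34.3, -2.8, 20.0]
opening: 0.0007
gripper_force: 18.3
```

Call:
arm_command([
  [[0, 0, 0], [-0.08, 0, 0], 0],
  [[0, 0, 0], [0, 0, 0], 0],
  [[0, 0, 0], [0, 0, 0], 0],
])

```text
t: 27.17
position: [0.5811, -0.3242, 0.1017]
orientation: [[-1.0, -0.0, -0.013], [-0.0, 1.0, 0.003], [0.013, 0.003, -1.0]]
force: [-46.3, -4.2, 27.5]
opening: 0.0004
gripper_force: 24.6
```

The lever is at its hard stop. I'll back off, rise and check.

Call:
arm_command([
  [[0, 0, 0], [0.6, 0, 0], 0],
  [[0, 0, 0], [1, 0, 0], 0],
  [[0, 0, 0], [1, 0, 0], 0],
  [[0, 0, 0], [0.6, 0, -1], 0],
  [[0, 0, 0], [0, 0, -1], 0],
])

```text
t: 27.58
position: [0.5037, -0.3236, 0.1515]
orientation: [[-1.0, 0.001, -0.004], [0.001, 1.0, 0.002], [0.004, 0.002, -1.0]]
force: [-0.1, -1.0, 0.5]
opening: -0.0
gripper_force: 0.0
```

Call:
arm_command([
  [[0, 0, 0], [0, -0.5, -1], 0],
  [[0, 0, 0], [0, -0.5, -1], 0],
  [[0, 0, 0], [0, -0.5, -1], 0],
  [[0, 0, 0], [0, 0, 0], 0],
  [[0, 0, 0], [0, 0, 0], 0],
])

```text
t: 28.0
position: [0.5078, -0.3629, 0.2289]
orientation: [[-1.0, 0.001, 0.002], [0.001, 1.0, -0.002], [-0.002, -0.002, -1.0]]
force: [-0.3, 0.1, -1.2]
opening: 0.0005
gripper_force: 0.0
```

```bash
python3 - <<'E'
import h; from h import *
st(); J=ctrl.capture("side"); h.CL=200
print(edge({"side":J},(.631,-.13),.060,.091,cap=255,d=.004),edge({"side":J},(.633,.121),.086,.091,cap=255,d=.004))
cv2.imwrite("pics/end.png",cv2.resize(J[50:260,140:420],(800,600),interpolation=cv2.INTER_CUBIC))
E
```

```text
t 28.0 p [ 0.5078 -0.3629  0.2289] F [-0.2725  0.0994 -1.2258] op 0.00047004137119104663 g 0.0
(array([ 0.6297, -0.129 ,  0.0611]), np.float64(113.7)) (array([0.6322, 0.1224, 0.0865]), np.float64(127.3))
```

View pics/end.png

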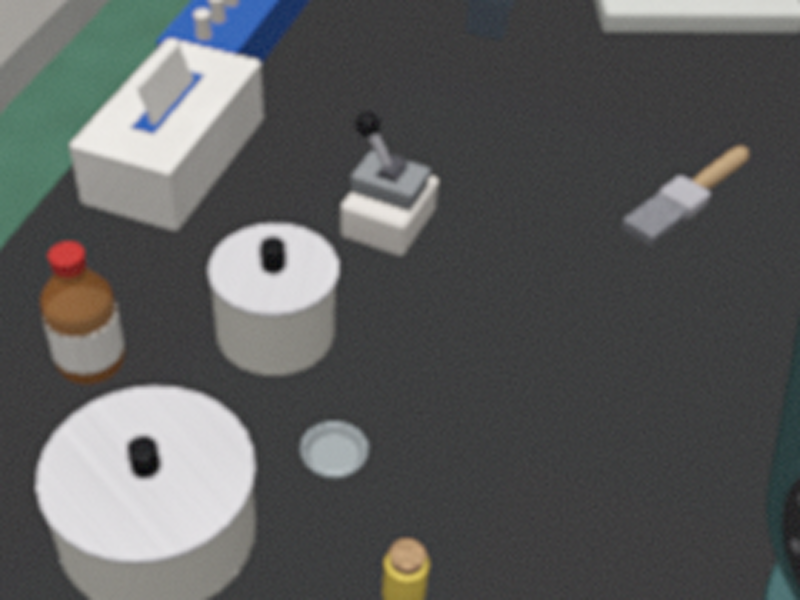

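The lever knob stands at the far side (368,124), both covers sit flat at (273,270) and (145,470), and the robot is clear. I'll hand in.

```bash
python3 -c "
from station import ctrl
print(ctrl.hand_in())"
```

```text
the job is handed in; nothing more can be done
None
```

I handed the job in at 28 s: both vials are in the large pot, both covers are pressed home and centred within about 1 mm by the camera fit, and the lever was pushed to its far stop; the verdict isn't shown, and I viewed 16 pictures, over the limit of 14.

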